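# Fit the new coat peg on the foyer peg board

## Task

Fit the missing coat peg onto the bare black steel pin of the peg board: thread the dark walnut rose on first, then the pale birch sleeve, and close it with the brass end cap, open side towards the board. Press it all home so that the rose lies flat on the board and no gaps show between the parts, then let go. Do not disturb the hanging umbrella handle and keyring, or the porcelain tray and the earbud case in it.

Things in the scene. Friction and masses are not known exactly. Their poses are not given: they have to be found in the camera images.
- board: Peg board: fixed upright birch panel in a black steel frame, 464 mm wide, top edge 263 mm up. Origin: on the oak top, under the middle of its front face. x: level, out of its BACK (pegs and pin point to -x); y: along its width; z up. Feet at y = +-225 mm, 6 mm high, reach 35 mm forward. Round pegs 85 mm long, 190 mm up, at y = -150 (umbrella handle) and +150 mm (keyring).
- pin_root (a point): Where the centre line of the bare pin meets the board's front face, 150 mm above the oak top; axes as the board's. The pin is a fixed level black steel bar, 16 x 16 mm square, faces level and upright, 127 mm long along -x; its last 6 mm are stepped down to 11 x 11 mm as a lead.
- pin_tip (a point): Centre of the pin's free end, 127 mm from pin_root along the board's -x, 150 mm above the oak top; axes as the board's.
- rose: Rose (back plate): loose dark walnut plate, 62 x 62 mm, 20 mm thick, square hole 20 x 20 mm through its middle; 50 g; stands on edge. Origin: its middle, in the hole, 31 mm above its underside. x: along the hole; z up. Faces alike. Seated, its middle is 10 mm in front of the board. Any part let go on the pin drops 2 mm onto it, stays there and slides easily.
- sleeve: Sleeve: loose pale birch square tube lying on its side, 80 mm long (x), 44 x 44 mm outside, square hole 20 x 20 mm all along; 80 g. Origin: its middle, on the hole's centre line, 22 mm above its underside. x: along the hole; z up. Ends alike. Seated, its middle is 60 mm in front of the board.
- cap: End cap: loose brass-coloured block lying on its side, 56 x 56 mm, 38 mm long (x), with a blind square hole 20 x 20 mm, 30 mm deep, open at its +x end; 140 g. Origin: its middle, on the hole's centre line, 28 mm above its underside; z up. It goes on with its x along the board's x. Seated, its middle is 119 mm in front of the board, with 27 mm of pin inside.
- umbrella (a joint): Swing of the blue plastic umbrella handle (a crook 18 mm thick, about 65 mm wide and 170 mm high) that hangs on the board's peg at y = -150 mm, 45 mm in front of the board; rad about the peg's axis (board's x), 0 as it hangs at rest.
- umbrella_end (a point): Lower end of the hanging umbrella handle.
- keyring (a joint): Swing of the steel keyring (ring 66 mm across, with two keys, about 115 mm high in all) that hangs on the board's peg at y = +150 mm, 45 mm in front of the board; rad about the peg's axis, 0 at rest.
- keyring_end (a point): A point between the tips of the two keys, 100 mm below the keyring's peg.
- tray: White porcelain tray, 140 (x) x 220 (y) x 22 mm, walls 6 mm, loose on the oak top. Origin: centre of its underside.
- earbud_case: Grey hard-shell earbud case, a rounded 50 (x) x 90 (y) x 26 mm, lying loose in the tray. Origin: centre of its underside.
Things that resemble listed ones, but are neither listed nor needed, are in the scene too. Leave any blue or orange look-alike of the sleeve alone.

How it is judged:
By the outcome, as a careful person would: the job done as asked, in the order asked, and still so for the second after the job is handed in, with the robot touching nothing.
It also fails if it takes over 72 s, if anything falls off the work surface, if the arm or the gripper's body presses on something with over 40 N, if the wrist force passes 120 N, or if a joint passes its speed limit or range.

## Robot

A 6-joint arm with a two-finger parallel gripper is mounted at the origin on the work surface. World frame = base frame: x ahead of the robot, y to its left, z up, the work surface at z = 0. Lengths are in m, angles in degrees, forces in N, time in s.
With the tool pointing down it reaches from about 0.325 to 0.875 m from the base axis. Payload 4.4 kg.
Tool frame: the origin (TCP) lies at the very end of the fingers, on their centre line; the grasp point (between the pads) lies 19 mm behind it; z points along the fingers, y is the direction in which the jaws open and shut (so a half turn about z gives the same grasp; the last joint's range is limited). The gripper opens to 85 mm and grips with 20 to 120 N. Pads are 22 mm wide; open, the fingers measure 114 mm over their backs; the gripper's body (76 mm by 85 mm) begins 54 mm behind the grasp point. The pads swing forward as they close: fully open they stand 13 mm farther back than shut.
Start: joints at [-76.519, 11.837, 88.321, -0, 79.842, -8.623], TCP at [0.216, -0.533, 0.231] pointing down, gripper open.
Joint ranges: [-156.59, 156.59], [-49.26, 127.26], [12.9, 141.05], [-63.56, 243.56], [4.71, 150.69], [-161.64, 161.64]. Speed limits (degrees/s): [159.86, 159.86, 180, 180, 180, 180].

## Interface

Orientations are given as [roll, pitch, yaw] about the fixed x, y, z axes, in that order (R = Rz(yaw) Ry(pitch) Rx(roll)).
In Python, from rig import * gives the robot as it stands.
- The arm moves only by the tool play_rows, never from a script. Its argument "motion" is a list of rows, each an object of numbers: "wx", "wy", "wz": the turn, a rotation vector about the world's x, y, z in rad; "dx", "dy", "dz": the shift along the world's x, y, z in m; "jaw": the gripper command: -1 is shut, 1 is fully open, values between are in proportion. In form: [{"wx": .., "wy": .., "wz": .., "dx": .., "dy": .., "dz": .., "jaw": ..}, ...]. A call has 1 to 8 rows; each row shifts and turns the commanded pose from where the row before left it; what a row does not reach is not made up. A row lasts 1/10 s, in which the tool goes at most 50 mm and 8.59 degrees, less where a joint would pass 70% of its speed; a pose out of reach is approached as far as the arm can. A call with a gripper value outside its range is refused whole. The fingers move at their own pace and stop on an object; "grip_force" is the grip in N (left out, the last holds). Time passes only in rows, so rows that do not move let the fingers close. It gives the time, the measured TCP pose, the force and the opening at its end, in the units of the state.
- sense(): the state, without advancing time (a new reading comes with each control period).
- capture(name): name is "scene" or "side" or "wrist"; returns a dict with "color" (480x640x3 uint8, red, green, blue), "K" (3x3 intrinsics, pixels), "k1" (the pictures are not rectified: a ray, as slopes to the right and down, at radius r is drawn at 1 + k1 r^2 times it, then the intrinsics apply), "origin" and "orientation" of the camera in the world. Camera axes: x right, y up, looking along -z (the intrinsics and any distortion apply to the point x, -y, -z); pixel columns grow to the right and rows downward; lengths in m; the calibration is good to about 2 mm. A picture is of the moment at which its call begins. There is no depth.
- hand_in(): hands the job in, once; it reports no verdict.
The state is a dict: "clock": time; "qpos": joint angles; "qd": joint speeds; "joint_efforts": joint torques, N m; "position": TCP position; "tcp_rot": TCP orientation; "contact_force": force on the tool from outside, world axes, zero at the start; "ft_torque": the same for the moment, N m; "gripper_width": finger opening in m.
Only numpy, scipy, OpenCV 4.12 (cv2) and the standard library are available. Lean on these libraries where they do the work, as an engineer would, in place of code of your own. Each camera call takes 0.05 s, during which the arm holds its last target.

## Working session

There is one attempt and no reset: what is moved stays moved. The work goes in short steps, Python scripts to look and compute and a tool call to move; the robot and the scene stay as the last step left them, time stands still between calls to the robot, and variables do not carry over. Pictures are saved under pics/ and viewed, and the job is handed in when it is done.

Besides the shell and the picture viewer there is one more tool, called after "Emit:" in YAML: its name, and indented under it one key for each argument. play_rows: Moves the arm, as the interface text tells. Its arguments: {"type":"object","properties":{"motion":{"type":"array"},"grip_force":{"type":"number"}},"required":["motion"]}

```bash
ls; mkdir -p pics; python3 - <<'E'
from rig import *
import cv2
s=sense(); print(s)
for n in ["scene","side","wrist"]:
    c=capture(n); cv2.imwrite(f"pics/{n}0.png",c["color"][:,:,::-1])
    print(n,c["K"],c["k1"],c["origin"],c["orientation"])
E
```

```text
pics
{'clock': 0.0, 'qpos': array([-7.65192159e+01,  1.18864264e+01,  8.84064773e+01, -8.82264812e-04,
        7.98408369e+01, -8.62378211e+00]), 'qd': array([-0.03147427, -0.08385621, -0.02257373, -0.00577848, -0.05942785,
       -0.06045254]), 'joint_efforts': array([ 1.99824694e-04, -3.83034897e+01, -2.91596478e+01, -3.16595970e-04,
        1.04116264e-02,  1.55646546e-05]), 'position': array([ 0.21616823, -0.53199036,  0.23009029]), 'tcp_rot': array([-1.79867641e+02, -1.91955644e-02,  2.21047006e+01]), 'contact_force': array([ 0.69539969, -0.06694489,  0.75764191]), 'ft_torque': array([ 0.06068244,  0.03911069, -0.03369195]), 'gripper_width': 0.08526507071933054}
scene [[507.18396972   0.         320.35652704]
 [  0.         507.18396972 242.15804349]
 [  0.           0.           1.        ]] -0.09509500367424026 [ 1.16150719 -0.57740712  0.66252396] [58.18040123 -0.21188144 46.38468771]
side [[588.19082782   0.         336.4443421 ]
 [  0.         588.19082782 250.19920787]
 [  0.           0.           1.        ]] -0.15480412282835848 [-0.17657117  0.73672212  0.71263673] [  60.40636059   -0.2614647  -136.38272694]
wrist [[359.30985733   0.         316.94082104]
 [  0.         359.30985733 241.31110108]
 [  0.           0.           1.        ]] -0.01881445128804397 [ 0.28975191 -0.50312207  0.37176623] [-1.77549775e+01  5.16311251e-02 -6.79488625e+01]
```

View pics/scene0.png

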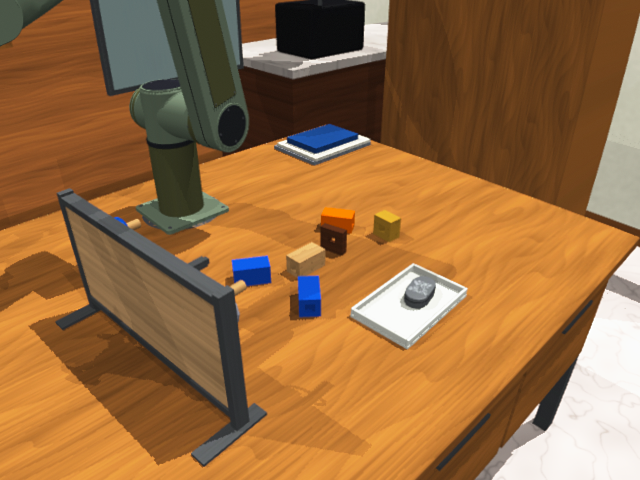

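View pics/side0.png

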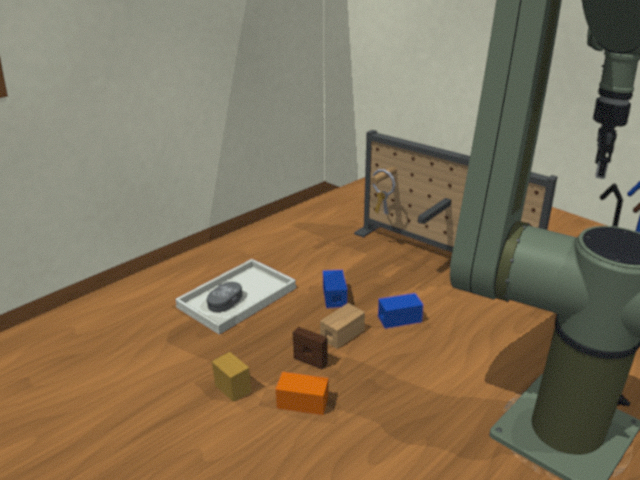

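View pics/wrist0.png

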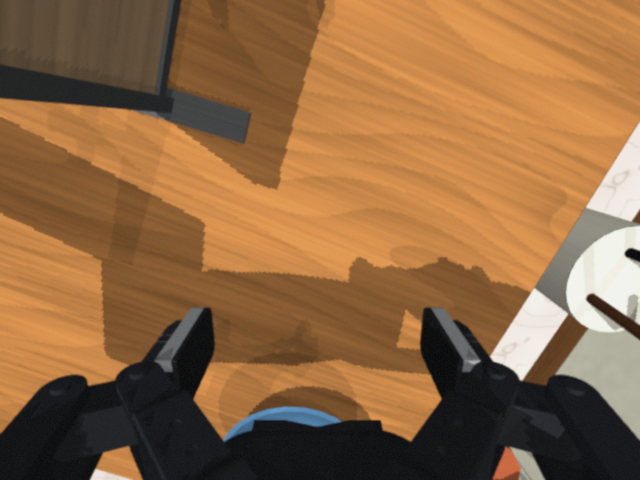

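```bash
cat > h.py <<'E'
import numpy as np, cv2
from scipy.spatial.transform import Rotation as R
def rot(c): return R.from_euler('xyz',c["orientation"],degrees=True).as_matrix()
def ray(c,u,v):
    K=c["K"]; d=np.array([(u-K[0,2])/K[0,0],(v-K[1,2])/K[1,1]])
    p=d.copy()
    for _ in range(30): p=d/(1+c["k1"]*(p@p))
    w=rot(c)@np.array([p[0],-p[1],-1.]); return np.array(c["origin"]),w/np.linalg.norm(w)
def onz(c,u,v,z):
    o,d=ray(c,u,v); return o+d*(z-o[2])/d[2]
def proj(c,P):
    q=rot(c).T@(np.array(P)-c["origin"]); a=np.array([q[0]/-q[2],-q[1]/-q[2]])
    a=a*(1+c["k1"]*(a@a)); return np.array([c["K"][0,0]*a[0]+c["K"][0,2],c["K"][1,1]*a[1]+c["K"][1,2]])
def tri(obs):
    A=np.zeros((3,3));b=np.zeros(3);L=[]
    for c,u,v in obs:
        o,d=ray(c,u,v);M=np.eye(3)-np.outer(d,d);A+=M;b+=M@o;L.append((o,d))
    X=np.linalg.solve(A,b); return X,[np.linalg.norm((np.eye(3)-np.outer(d,d))@(X-o)) for o,d in L]
def crop(img,x0,y0,x1,y1,f,name):
    cv2.imwrite(name,cv2.resize(img[y0:y1,x0:x1,::-1],None,fx=f,fy=f,interpolation=cv2.INTER_CUBIC))
def save(c,fn):
    import pickle; pickle.dump(c,open(fn,"wb"))
E
python3 - <<'E'
from rig import *
from h import *
import pickle
for n in ["scene","side"]:
    c=capture(n); save(c,n+".pkl")
    if n=="scene": crop(c["color"],220,195,420,335,4,"pics/sc_parts.png"); crop(c["color"],50,180,275,470,2,"pics/sc_board.png")
    else: crop(c["color"],170,240,430,420,3,"pics/si_parts.png"); crop(c["color"],350,120,560,270,3.8,"pics/si_board.png")
E
```

```text
(no output)
```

View pics/sc_parts.png

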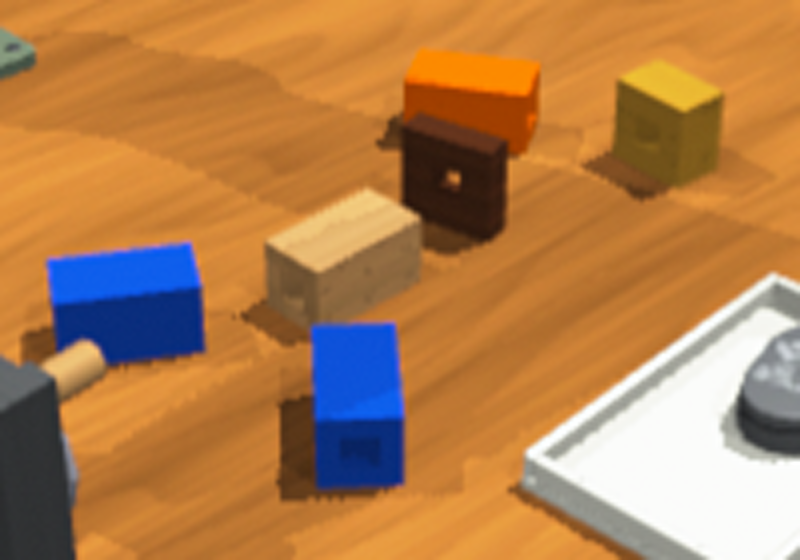

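View pics/sc_board.png

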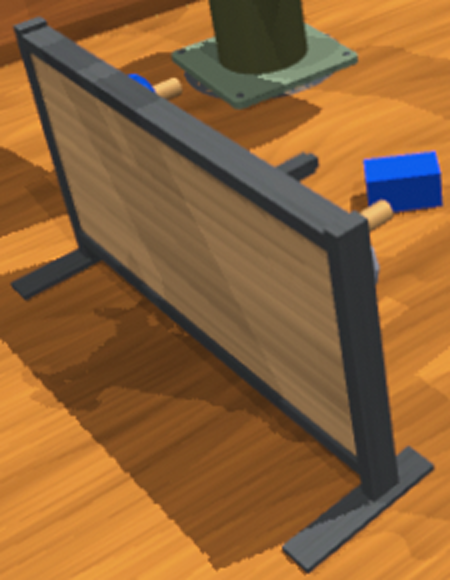

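View pics/si_parts.png

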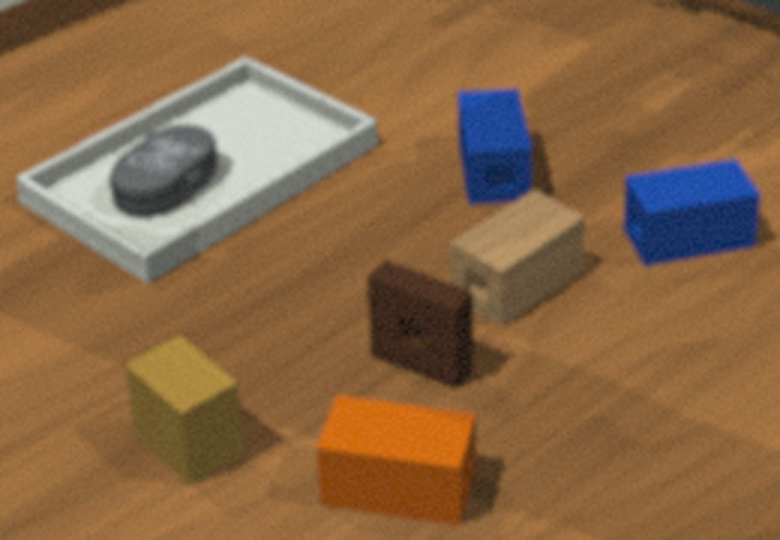

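View pics/si_board.png

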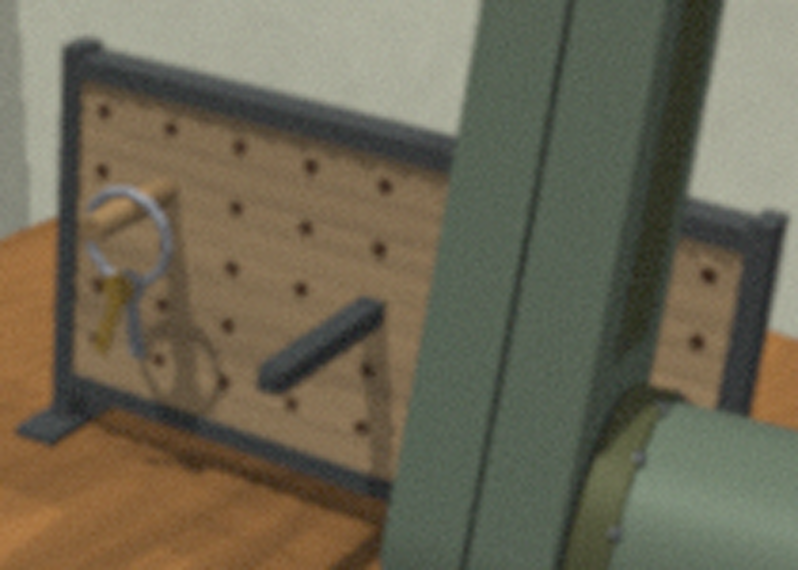

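```bash
python3 - <<'E'
from h import *
import pickle
sc=pickle.load(open("scene.pkl","rb"));si=pickle.load(open("side.pkl","rb"))
S=lambda u,v:(220+u/4,195+v/4); B=lambda u,v:(50+u/2,180+v/2)
P=lambda u,v:(170+u/3,240+v/3); Q=lambda u,v:(350+u/3.8,120+v/3.8)
print("tip",tri([(sc,*B(312,158)),(si,*Q(272,378))]))
for n,l in dict(back=[(20,28),(330,238)],front=[(45,20),(367,215)]).items():
    a,b=[onz(sc,*B(*p),.263) for p in l]; print(n,a,b,np.degrees(np.arctan2(*(b-a)[1::-1])),np.linalg.norm(b-a))
a,b=[onz(si,*Q(*p),.263) for p in [(100,40),(783,216)]]; print("si top",a,b,np.degrees(np.arctan2(*(b-a)[1::-1])),np.linalg.norm(b-a))
print("peg key tip",tri([(sc,*B(388,210)),(si,*Q(95,228))]))
def quad(name,c,f,pts,z):
    X=np.array([onz(c,*f(*p),z)[:2] for p in pts]); print(name,X.mean(0).round(4),X.round(4).tolist())
    for i in range(len(X)-1):
        d=X[i+1]-X[i]; print("   len %.4f ang %.1f"%(np.linalg.norm(d),np.degrees(np.arctan2(d[1],d[0]))))
quad("sleeve sc",sc,S,[(266,247),(369,188),(420,214),(318,272)],.044)
quad("sleeve si",si,P,[(453,243),(535,192),(583,212),(502,268)],.044)
quad("rose sc",sc,S,[(402,128),(418,115),(507,140),(498,155)],.062)
quad("rose si",si,P,[(369,272),(388,262),(471,291),(456,302)],.062)
quad("cap sc",sc,S,[(616,85),(658,60),(722,95),(680,113)],.056)
quad("cap si",si,P,[(128,372),(182,339),(237,381),(183,412)],.056)
E
```

```text
tip (array([ 0.46419345, -0.20048447,  0.15178885]), [np.float64(0.0018773261088121788), np.float64(0.0018773261088122215)])
back [ 0.25241551 -0.36188544  0.263     ] [ 0.70376869 -0.32400258  0.263     ] 4.7976897519872015 0.4529401760318757
front [ 0.25237245 -0.33848261  0.263     ] [ 0.69992671 -0.29256966  0.263     ] 5.857273347829157 0.44990311593835364
si top [ 0.70636232 -0.33400522  0.263     ] [ 0.2542178  -0.37391643  0.263     ] -174.9555241949032 0.4539025983652331
peg key tip (array([ 0.61872954, -0.22574377,  0.18966987]), [np.float64(0.0024594426690225718), np.float64(0.0024594426690226)])
sleeve sc [0.4508 0.0586] [[0.4344, 0.0152], [0.428, 0.0987], [0.4684, 0.1007], [0.4725, 0.0198]]
   len 0.0838 ang 94.3
   len 0.0404 ang 2.9
   len 0.0811 ang -87.1
sleeve si [0.4472 0.0594] [[0.4663, 0.1002], [0.4672, 0.0224], [0.4293, 0.0175], [0.426, 0.0975]]
   len 0.0778 ang -89.3
   len 0.0383 ang -172.6
   len 0.0801 ang 92.3
rose sc [0.4405 0.1568] [[0.4135, 0.1389], [0.4088, 0.1565], [0.4656, 0.1739], [0.4739, 0.1578]]
   len 0.0182 ang 104.8
   len 0.0594 ang 17.1
   len 0.0181 ang -62.8
rose si [0.4356 0.1583] [[0.4647, 0.1734], [0.4637, 0.1586], [0.4075, 0.1438], [0.4066, 0.1575]]
   len 0.0149 ang -93.7
   len 0.0581 ang -165.3
   len 0.0137 ang 94.1
cap sc [0.4832 0.3003] [[0.4583, 0.2792], [0.4549, 0.3235], [0.5115, 0.3174], [0.5081, 0.2811]]
   len 0.0444 ang 94.4
   len 0.0569 ang -6.1
   len 0.0364 ang -95.3
cap si [0.4754 0.3076] [[0.4998, 0.3276], [0.5012, 0.2878], [0.4498, 0.2887], [0.4508, 0.3263]]
   len 0.0399 ang -87.9
   len 0.0515 ang 179.0
   len 0.0376 ang 88.4
```

Emit:
play_rows:
  motion:
    - {"dz":0.05,"jaw":1}
    - {"dz":0.05,"wz":0.14}
    - {"dx":0.02,"dy":0.045,"wz":0.14}
    - {"dx":0.02,"dy":0.045,"wz":0.14}
    - {"dx":0.02,"dy":0.045,"wz":0.14}
    - {"dx":0.02,"dy":0.045,"wz":0.14}
    - {"dx":0.02,"dy":0.045,"wz":0.14}
    - {"dx":0.02,"dy":0.045,"wz":0.14}

```text
$.motion[0]: bad value
```

Emit:
play_rows:
  motion:
    - {"dx":0.02,"dy":0.045,"wz":0.14}
    - {"dx":0.02,"dy":0.045,"wz":0.14}
    - {"dx":0.02,"dy":0.045,"wz":0.14}
    - {"dx":0.02,"dy":0.045,"wz":0.06}
    - {"dx":0.01,"dy":0.045}
    - {"dx":0,"dy":0.045}
    - {"dy":0.045}
    - {"dx":0,"dy":0.035}

```text
$.motion[0]: bad value
```

Emit:
play_rows:
  motion:
    - {"wx":0,"wy":0,"wz":0,"dx":0,"dy":0,"dz":0.05,"jaw":1}
    - {"wx":0,"wy":0,"wz":0.14,"dx":0,"dy":0,"dz":0.05,"jaw":1}
    - {"wx":0,"wy":0,"wz":0.14,"dx":0.02,"dy":0.045,"dz":0,"jaw":1}
    - {"wx":0,"wy":0,"wz":0.14,"dx":0.02,"dy":0.045,"dz":0,"jaw":1}
    - {"wx":0,"wy":0,"wz":0.14,"dx":0.02,"dy":0.045,"dz":0,"jaw":1}
    - {"wx":0,"wy":0,"wz":0.14,"dx":0.02,"dy":0.045,"dz":0,"jaw":1}
    - {"wx":0,"wy":0,"wz":0.14,"dx":0.02,"dy":0.045,"dz":0,"jaw":1}
    - {"wx":0,"wy":0,"wz":0.14,"dx":0.02,"dy":0.045,"dz":0,"jaw":1}

```text
clock: 1.05
position: [0.3367, -0.2608, 0.3313]
tcp_rot: [180.0, 0.0, 78.5]
contact_force: [0.8, -0.4, -0.1]
gripper_width: 0.0855
```

Emit:
play_rows:
  motion:
    - {"wx":0,"wy":0,"wz":0.14,"dx":0.02,"dy":0.045,"dz":0,"jaw":1}
    - {"wx":0,"wy":0,"wz":0.14,"dx":0.02,"dy":0.045,"dz":0,"jaw":1}
    - {"wx":0,"wy":0,"wz":0.14,"dx":0.02,"dy":0.045,"dz":0,"jaw":1}
    - {"wx":0,"wy":0,"wz":0.06,"dx":0.02,"dy":0.045,"dz":0,"jaw":1}
    - {"wx":0,"wy":0,"wz":0,"dx":0.01,"dy":0.045,"dz":0,"jaw":1}
    - {"wx":0,"wy":0,"wz":0,"dx":0,"dy":0.045,"dz":0,"jaw":1}
    - {"wx":0,"wy":0,"wz":0,"dx":0,"dy":0.045,"dz":0,"jaw":1}
    - {"wx":0,"wy":0,"wz":0,"dx":0,"dy":0.035,"dz":0,"jaw":1}

```text
clock: 1.85
position: [0.4259, 0.0897, 0.3313]
tcp_rot: [180.0, -0.0, 105.8]
contact_force: [1.0, 0.2, -0.6]
gripper_width: 0.0857
```

```bash
python3 - <<'E'
from rig import *
from h import *
c=capture("wrist"); save(c,"w1.pkl"); crop(c["color"],0,0,640,480,1.25,"pics/w1.png"); print(c["origin"],c["orientation"],sense()["position"])
E
```

```text
[0.40550045 0.16466043 0.47286293] [-17.82351265  -0.03196925  15.79450385] [0.42545024 0.09381641 0.33133328]
```

View pics/w1.png

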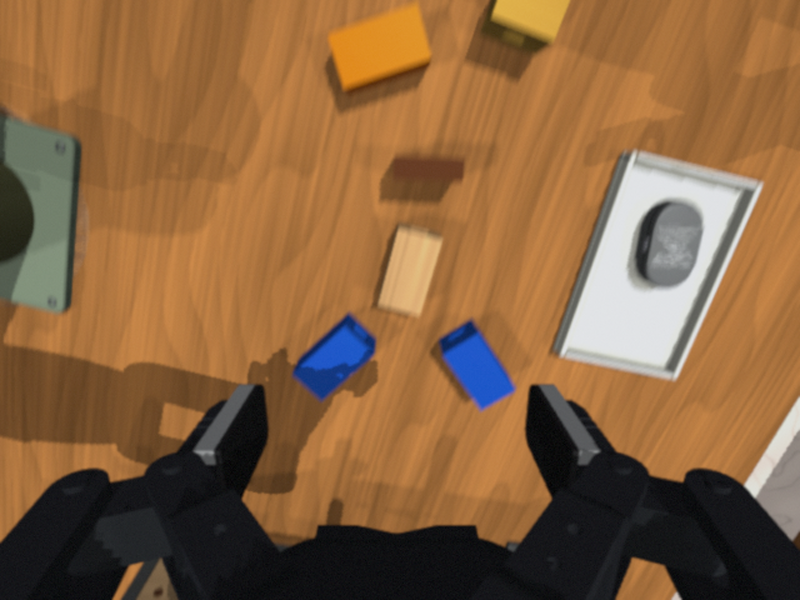

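```bash
python3 - <<'E'
from h import *
import pickle
c=pickle.load(open("w1.pkl","rb"))
W=lambda u,v:(u/1.25,v/1.25)
def quad(name,pts,z):
    X=np.array([onz(c,*W(*p),z)[:2] for p in pts]); print(name,X.mean(0).round(4),X.round(4).tolist())
    for i in range(len(X)-1):
        d=X[i+1]-X[i]; print("   len %.4f ang %.1f"%(np.linalg.norm(d),np.degrees(np.arctan2(d[1],d[0]))))
quad("rose",[(391,176),(463,180),(464,160),(393,156)],.062)
quad("sleeve",[(400,226),(443,236),(421,317),(378,306)],.044)
quad("cap",[(489,22),(549,42)],.056)
E
```

```text
rose [0.4349 0.1638] [[0.4056, 0.1485], [0.4678, 0.1626], [0.4633, 0.1789], [0.4027, 0.1652]]
   len 0.0638 ang 12.8
   len 0.0169 ang 105.4
   len 0.0622 ang -167.2
sleeve [0.4484 0.0649] [[0.4262, 0.1058], [0.4685, 0.1079], [0.4719, 0.0231], [0.4269, 0.0226]]
   len 0.0423 ang 2.8
   len 0.0848 ang -87.6
   len 0.0450 ang -179.4
cap [0.4762 0.2876] [[0.4499, 0.2876], [0.5025, 0.2876]]
   len 0.0527 ang -0.1
```

Emit:
play_rows:
  motion:
    - {"wx":0,"wy":0,"wz":-0.035,"dx":0.01,"dy":0.036,"dz":-0.03,"jaw":1}
    - {"wx":0,"wy":0,"wz":0,"dx":0.001,"dy":0.036,"dz":-0.03,"jaw":1}
    - {"wx":0,"wy":0,"wz":0,"dx":0,"dy":0,"dz":-0.045,"jaw":1}
    - {"wx":0,"wy":0,"wz":0,"dx":0,"dy":0,"dz":-0.045,"jaw":1}
    - {"wx":0,"wy":0,"wz":0,"dx":0,"dy":0,"dz":-0.03,"jaw":1}
    - {"wx":0,"wy":0,"wz":0,"dx":0,"dy":0,"dz":0,"jaw":1}
    - {"wx":0,"wy":0,"wz":0,"dx":0,"dy":0,"dz":0,"jaw":1}

```text
clock: 2.6
position: [0.4375, 0.1591, 0.1516]
tcp_rot: [-180.0, 0.0, 103.7]
contact_force: [0.1, 0.1, 0.4]
gripper_width: 0.0854
```

```bash
cat > look.py <<'E'
import sys
from rig import *
from h import *
n,o=sys.argv[1],sys.argv[2]
c=capture(n); save(c,o+".pkl")
if len(sys.argv)>3:
    x0,y0,x1,y1=map(int,sys.argv[3].split(",")); f=float(sys.argv[4])
else: x0,y0,x1,y1,f=0,0,640,480,1.25
crop(c["color"],x0,y0,x1,y1,f,"pics/"+o+".png")
s=sense(); print(s["clock"],s["position"].round(4),s["tcp_rot"].round(2),s["contact_force"].round(2),s["gripper_width"])
E
python3 look.py wrist w2
```

```text
2.65 [0.4388 0.1593 0.153 ] [1.7983e+02 1.0000e-02 1.0373e+02] [-0.25 -1.24 -0.29] 0.08563489129778502
```

View pics/w2.png

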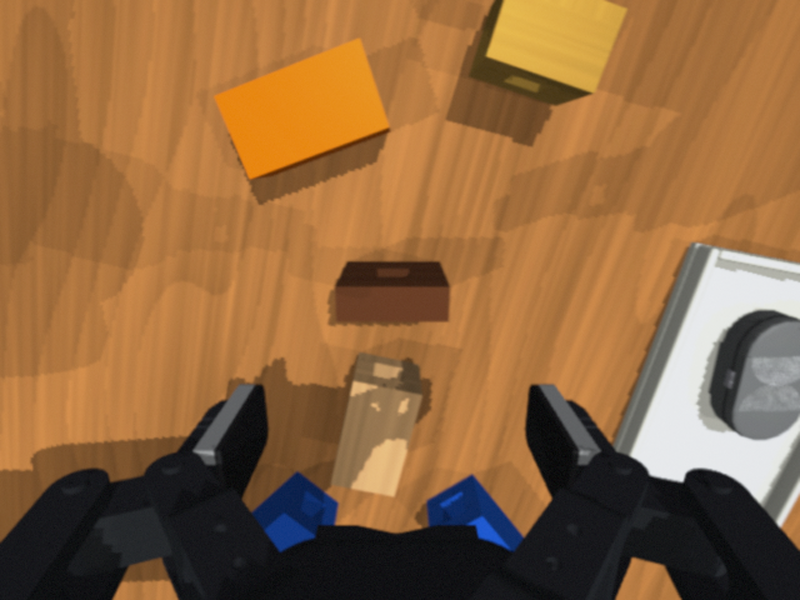

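```bash
cat > q.py <<'E'
from h import *
import pickle
W=lambda u,v:(u/1.25,v/1.25)
def quad(f,name,pts,z):
    c=pickle.load(open(f+".pkl","rb"))
    X=np.array([onz(c,*W(*p),z)[:2] for p in pts]); print(name,X.mean(0).round(4),X.round(4).tolist())
    for i in range(len(X)-1):
        d=X[i+1]-X[i]; print("   len %.4f ang %.1f"%(np.linalg.norm(d),np.degrees(np.arctan2(d[1],d[0]))))
E
python3 - <<'E'
from q import *
quad("w2","rose",[(337,286),(448,287),(449,321),(335,321)],.062)
quad("w2","sleeve",[(355,375),(424,388),(396,497),(331,484)],.044)
quad("w2","cap",[(488,57),(592,94),(628,9)],.056)
E
```

```text
rose [0.4359 0.1608] [[0.4048, 0.1636], [0.4626, 0.1771], [0.4684, 0.1586], [0.4076, 0.1438]]
   len 0.0594 ang 13.2
   len 0.0194 ang -72.7
   len 0.0625 ang -166.3
sleeve [0.4484 0.0634] [[0.4256, 0.1049], [0.4691, 0.1062], [0.4719, 0.0212], [0.4269, 0.0213]]
   len 0.0436 ang 1.8
   len 0.0851 ang -88.1
   len 0.0450 ang 179.9
cap [0.4886 0.3001] [[0.4515, 0.2895], [0.5055, 0.2862], [0.5088, 0.3246]]
   len 0.0540 ang -3.5
   len 0.0385 ang 85.1
```

Emit:
play_rows:
  motion:
    - {"wx":0,"wy":0,"wz":0,"dx":-0.001,"dy":0.001,"dz":-0.045,"jaw":1}
    - {"wx":0,"wy":0,"wz":0,"dx":0,"dy":0,"dz":-0.045,"jaw":1}
    - {"wx":0,"wy":0,"wz":0,"dx":0,"dy":0,"dz":-0.03,"jaw":1}
    - {"wx":0,"wy":0,"wz":0,"dx":0,"dy":0,"dz":-0.013,"jaw":0.5}
    - {"wx":0,"wy":0,"wz":0,"dx":0,"dy":0,"dz":0,"jaw":0}
    - {"wx":0,"wy":0,"wz":0,"dx":0,"dy":0,"dz":0,"jaw":0}
    - {"wx":0,"wy":0,"wz":0,"dx":0,"dy":0,"dz":0,"jaw":0}
    - {"wx":0,"wy":0,"wz":0,"dx":0,"dy":0,"dz":0,"jaw":0}
  grip_force: 35

```text
clock: 3.45
position: [0.4381, 0.1606, 0.0201]
tcp_rot: [179.8, 0.0, 103.8]
contact_force: [0.1, -0.6, -1.0]
gripper_width: 0.0611
```

Emit:
play_rows:
  motion:
    - {"wx":0,"wy":0,"wz":0,"dx":0,"dy":0,"dz":0.03,"jaw":0}
    - {"wx":0,"wy":0,"wz":0,"dx":0,"dy":0,"dz":0.045,"jaw":0}
    - {"wx":0,"wy":0,"wz":-0.05,"dx":0.004,"dy":-0.04,"dz":0.044,"jaw":0}
    - {"wx":0,"wy":0,"wz":-0.05,"dx":0.004,"dy":-0.045,"dz":0,"jaw":0}
    - {"wx":0,"wy":0,"wz":-0.052,"dx":0.004,"dy":-0.045,"dz":0,"jaw":0}
    - {"wx":0,"wy":0,"wz":0,"dx":0.004,"dy":-0.045,"dz":0,"jaw":0}
    - {"wx":0,"wy":0,"wz":0,"dx":0.004,"dy":-0.045,"dz":0,"jaw":0}
    - {"wx":0,"wy":0,"wz":0,"dx":0.004,"dy":-0.04,"dz":0,"jaw":0}

```text
clock: 4.25
position: [0.4602, -0.0956, 0.1315]
tcp_rot: [179.9, 0.1, 95.0]
contact_force: [0.5, 0.5, -0.4]
gripper_width: 0.0615
```

Emit:
play_rows:
  motion:
    - {"wx":0,"wy":0,"wz":0,"dx":0,"dy":-0.03,"dz":0,"jaw":0}
    - {"wx":0,"wy":0,"wz":0,"dx":0,"dy":0,"dz":0,"jaw":0}
    - {"wx":0,"wy":0,"wz":0,"dx":0,"dy":0,"dz":0,"jaw":0}

```text
clock: 4.55
position: [0.4598, -0.1237, 0.1308]
tcp_rot: [179.9, 0.0, 94.9]
contact_force: [-1.4, 0.1, -0.3]
gripper_width: 0.0615
```

```bash
python3 look.py wrist w3; python3 look.py side s3 340,100,600,295 3; python3 look.py scene c3 120,190,320,340 4
```

```text
4.6 [ 0.4597 -0.1229  0.1306] [ 1.7997e+02 -2.0000e-02  9.5030e+01] [ 0.13  0.32 -0.38] 0.06151626554014963
4.65 [ 0.4596 -0.1224  0.1304] [ 1.7999e+02 -2.0000e-02  9.5080e+01] [-0.65 -0.14 -0.41] 0.061595423426754024
4.7 [ 0.4596 -0.1221  0.1303] [-1.800e+02 -2.000e-02  9.512e+01] [ 0.06 -0.21 -0.88] 0.06176334569570889
```

View pics/w3.png

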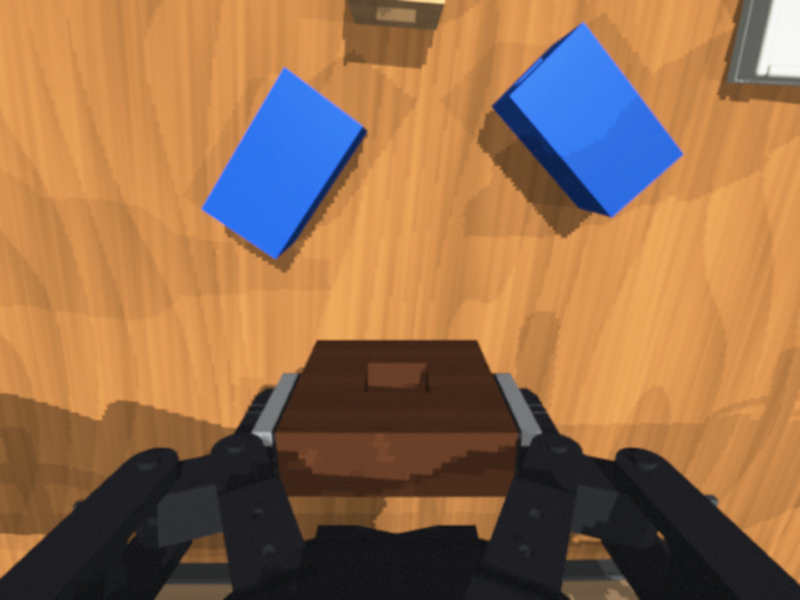

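View pics/s3.png

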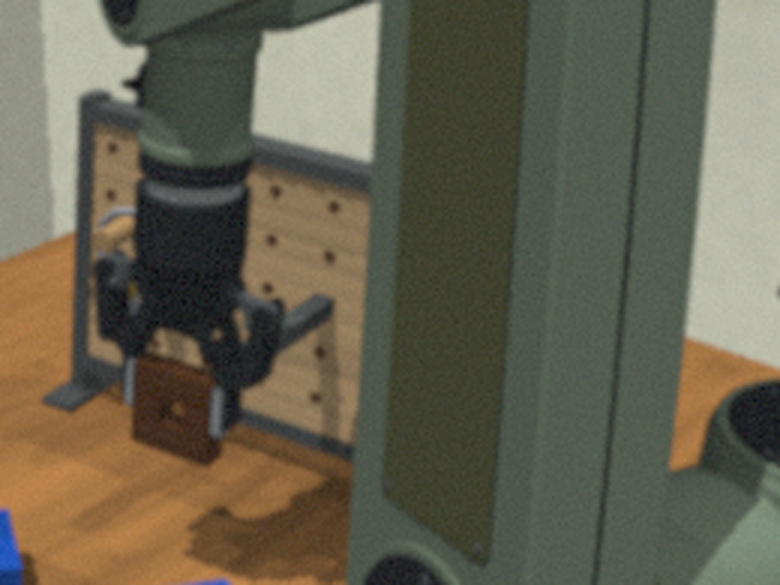

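View pics/c3.png

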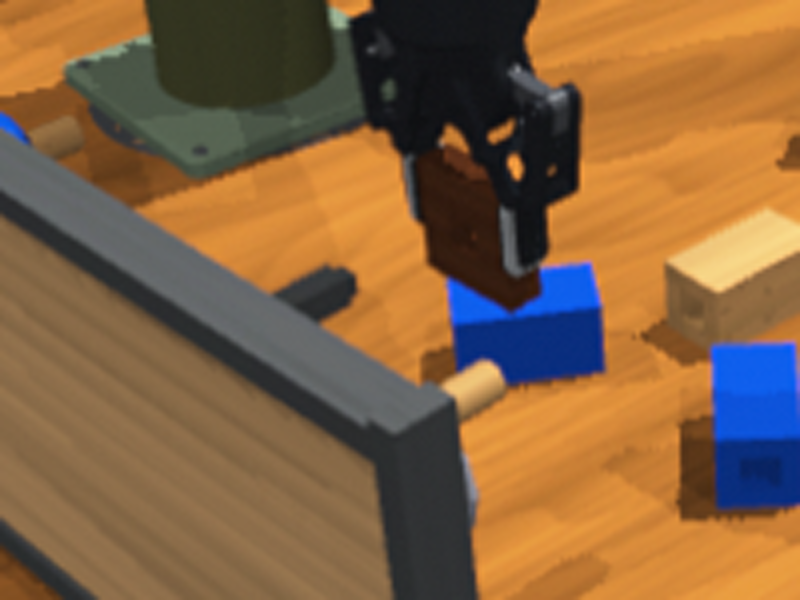

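```bash
python3 - <<'E'
from h import *
import pickle
sc=pickle.load(open("scene.pkl","rb"));si=pickle.load(open("side.pkl","rb"))
def ony(c,u,v,y):
    o,d=ray(c,u,v); return o+d*(y-o[1])/d[1]
h1=ony(si,340+178/3,100+409/3,-.1121); h2=ony(sc,120+473/4,190+235/4,-.1321)
print("rose hole side",h1,"scene",h2)
print("proj expected centre: side",(proj(si,[.4596-.001,-.1121,.1422])-[340,100])*3,"scene",(proj(sc,[.4604,-.1321,.1422])-[120,190])*4)
print("tip z.15 side",onz(si,350+272/3.8,120+378/3.8,.15),"scene",onz(sc,50+312/2,180+158/2,.15))
c3=pickle.load(open("c3.pkl","rb"));
img=sc["color"]; crop(img,180,240,230,280,16,"pics/tipsc.png")
crop(si["color"],410,195,460,235,16,"pics/tipsi.png")
E
```

```text
rose hole side [ 0.45263024 -0.1121      0.15003023] scene [ 0.47175747 -0.1321      0.14681534]
proj expected centre: side [170.44839379 416.25134881] scene [459.82462853 233.82034459]
tip z.15 side [ 0.46584923 -0.20593072  0.15      ] scene [ 0.46393876 -0.19844282  0.15      ]
```

View pics/tipsc.png

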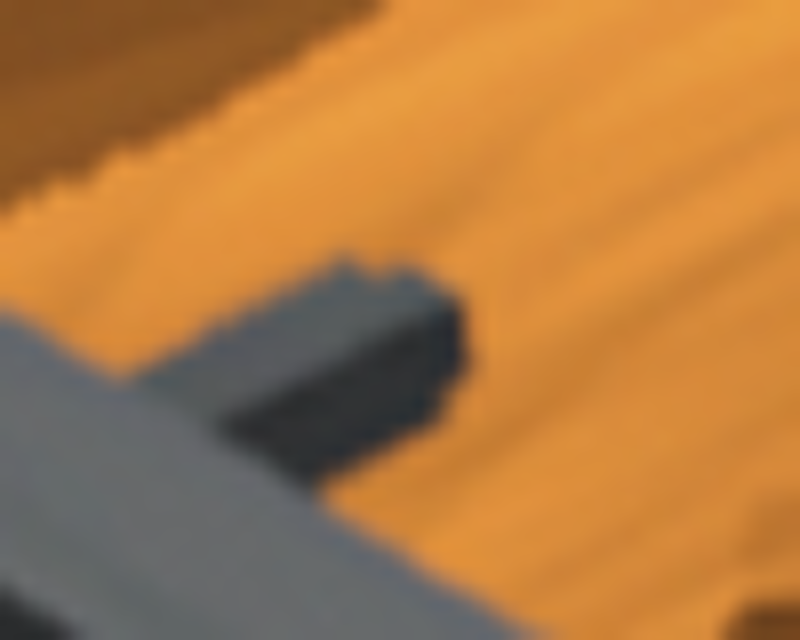

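View pics/tipsi.png

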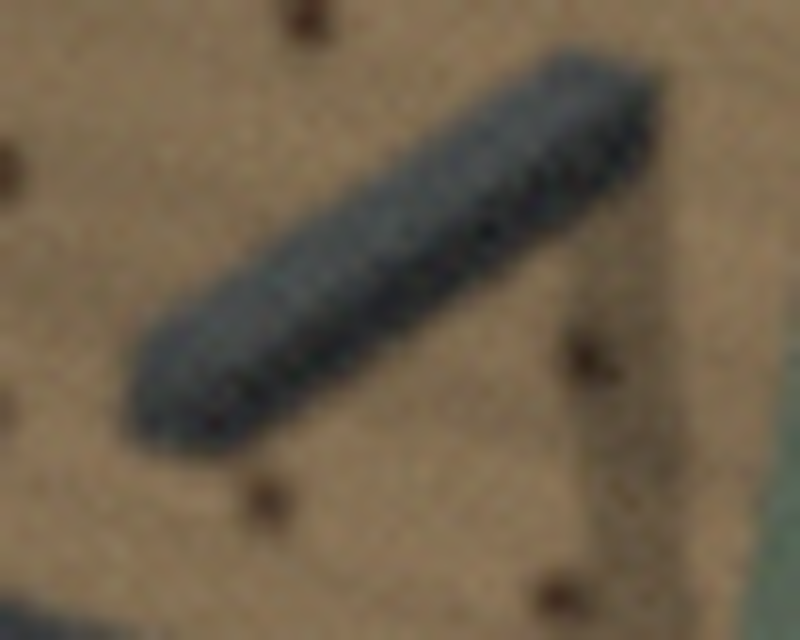

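```bash
python3 - <<'E'
from h import *
import pickle
sc=pickle.load(open("scene.pkl","rb"));si=pickle.load(open("side.pkl","rb"))
a=np.radians(95); X=np.array([np.cos(a),np.sin(a),0]);Y=np.array([np.sin(a),-np.cos(a),0]);Z=np.array([0,0,1])
C=np.array([.4596,-.1221,.1422])
for y in(-1,1):
  for z in(-1,1):
    print(y,z,"scene",((proj(sc,C-X*.01+Y*.031*y+Z*.031*z)-[120,190])*4).round(), "side",((proj(si,C+X*.01+Y*.031*y+Z*.031*z)-[340,100])*3).round())
for u,v in[(455,300),(410,268)]: print("sc lead top",onz(sc,180+u/16,240+v/16,.1555))
T=np.array([.464,-.200,.15])
for hw,d in((.0055,0),(.008,.006)):
  for y in(-1,1):
    for z in (-1,1):
      P=T-X*d+Y*hw*y+Z*hw*z
      print(hw,y,z,"sc",((proj(sc,P)-[180,240])*16).round(),"si",((proj(si,P)-[410,195])*16).round())
R=T-X*.127
for y in(-1,1):
    for z in (-1,1):
      P=R+Y*.008*y+Z*.008*z; print("root",y,z,"si",((proj(si,P)-[410,195])*16).round())
E
```

```text
-1 -1 scene [424. 264.] side [206. 470.]
-1 1 scene [412. 156.] side [212. 389.]
1 -1 scene [508. 312.] side [131. 442.]
1 1 scene [498. 201.] side [135. 362.]
sc lead top [ 0.4737644  -0.19882406  0.1555    ]
sc lead top [ 0.46465634 -0.19895772  0.1555    ]
0.0055 -1 -1 sc [381. 332.] si [202. 459.]
0.0055 -1 1 sc [369. 251.] si [208. 385.]
0.0055 1 -1 sc [440. 367.] si [132. 435.]
0.0055 1 1 sc [429. 287.] si [138. 362.]
0.008 -1 -1 sc [328. 363.] si [240. 465.]
0.008 -1 1 sc [311. 247.] si [249. 358.]
0.008 1 -1 sc [414. 416.] si [138. 431.]
0.008 1 1 sc [398. 299.] si [147. 324.]
root -1 -1 si [676. 168.]
root -1 1 si [687.  66.]
root 1 -1 si [578. 138.]
root 1 1 si [589.  36.]
```

Emit:
play_rows:
  motion:
    - {"wx":0,"wy":0,"wz":0,"dx":0.003,"dy":-0.03,"dz":0.005,"jaw":0}
    - {"wx":0,"wy":0,"wz":0,"dx":0.001,"dy":-0.021,"dz":0,"jaw":0}
    - {"wx":0,"wy":0,"wz":0,"dx":0,"dy":0,"dz":0,"jaw":0}
    - {"wx":0,"wy":0,"wz":0,"dx":0,"dy":0,"dz":0,"jaw":0}

```text
clock: 5.1
position: [0.4636, -0.1731, 0.135]
tcp_rot: [-180.0, -0.1, 95.1]
contact_force: [0.2, 0.8, -0.2]
gripper_width: 0.0616
```

```bash
python3 look.py side s4 360,170,460,245 8; python3 look.py scene c4 170,215,270,290 8
```

```text
5.15 [ 0.4634 -0.1728  0.1349] [-1.7996e+02 -7.0000e-02  9.5110e+01] [-0.93  0.89  0.13] 0.06157713246618875
5.2 [ 0.4634 -0.1728  0.1349] [-1.7996e+02 -6.0000e-02  9.5130e+01] [ 0.07  0.6  -0.21] 0.061508244195797396
```

View pics/s4.png

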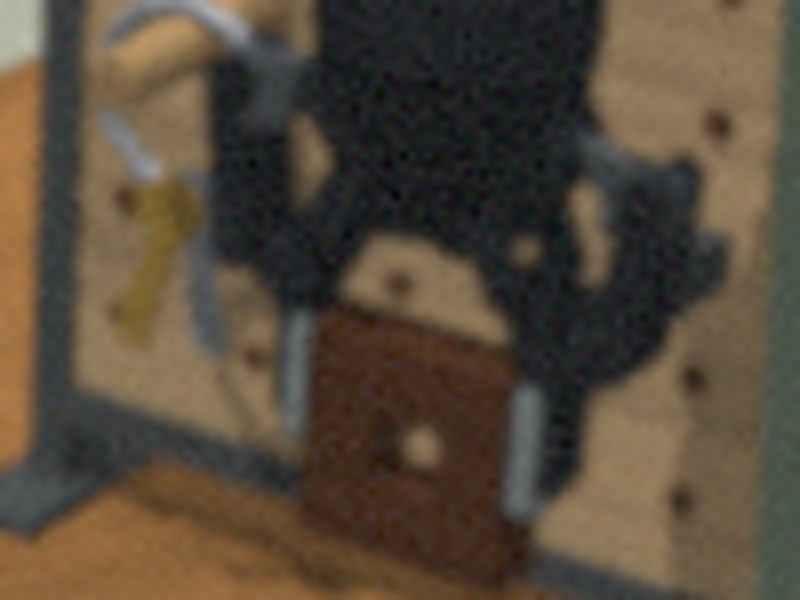

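View pics/c4.png

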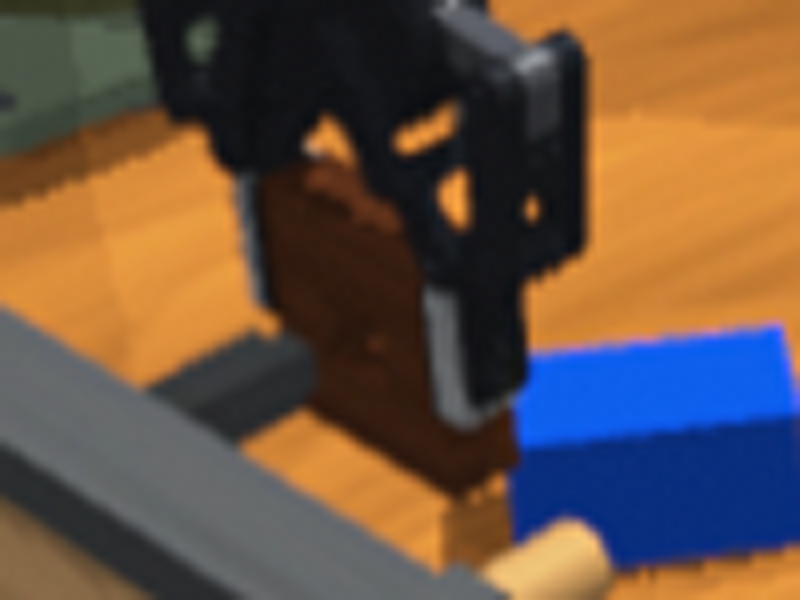

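Emit:
play_rows:
  motion:
    - {"wx":0,"wy":0,"wz":0,"dx":0.0005,"dy":-0.012,"dz":0,"jaw":0}
    - {"wx":0,"wy":0,"wz":0,"dx":0.0002,"dy":-0.004,"dz":0,"jaw":0}
    - {"wx":0,"wy":0,"wz":0,"dx":0.0002,"dy":-0.003,"dz":0,"jaw":0}
    - {"wx":0,"wy":0,"wz":0,"dx":0,"dy":0,"dz":0,"jaw":0}

```text
clock: 5.6
position: [0.4647, -0.1938, 0.1352]
tcp_rot: [180.0, 0.0, 95.0]
contact_force: [-0.6, 1.5, -0.3]
gripper_width: 0.0617
```

Emit:
play_rows:
  motion:
    - {"wx":0,"wy":0,"wz":0,"dx":0.0003,"dy":-0.004,"dz":0,"jaw":0}
    - {"wx":0,"wy":0,"wz":0,"dx":0,"dy":0,"dz":0,"jaw":0}

```text
clock: 5.8
position: [0.465, -0.1978, 0.1352]
tcp_rot: [180.0, 0.0, 95.0]
contact_force: [-0.6, -0.3, -0.1]
gripper_width: 0.0616
```

Emit:
play_rows:
  motion:
    - {"wx":0,"wy":0,"wz":0,"dx":0.0003,"dy":-0.004,"dz":0,"jaw":0}
    - {"wx":0,"wy":0,"wz":0,"dx":0,"dy":0,"dz":0,"jaw":0}

```text
clock: 6.0
position: [0.4653, -0.2017, 0.1352]
tcp_rot: [180.0, 0.0, 95.0]
contact_force: [0.6, 0.0, -1.6]
gripper_width: 0.0612
```

```bash
python3 look.py side s5 360,170,460,245 8; python3 look.py scene c5 170,215,270,290 8
```

```text
6.05 [ 0.4653 -0.2015  0.1352] [180.     0.    95.03] [-0.39  0.12 -0.69] 0.06148416466949939
6.1 [ 0.4652 -0.2014  0.1352] [-180.     -0.     95.03] [-0.01 -0.79 -1.26] 0.0615305432000529
```

View pics/s5.png

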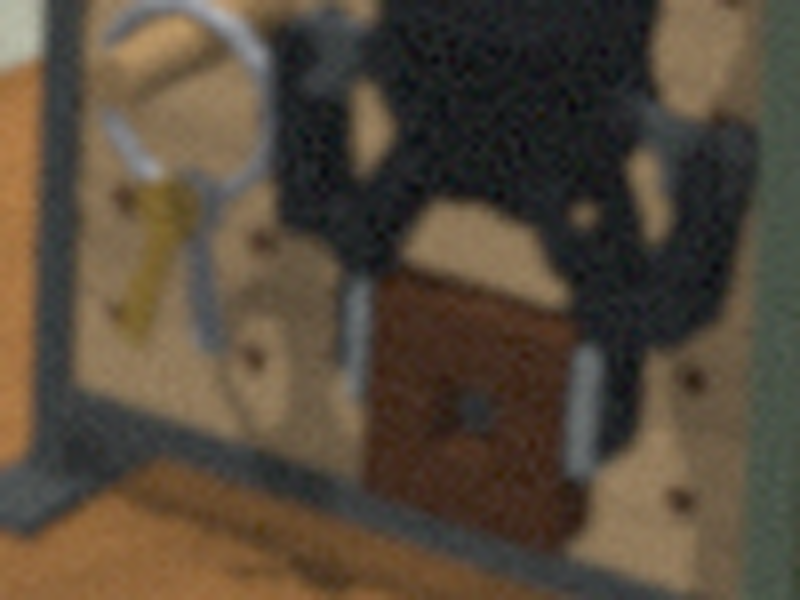

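View pics/c5.png

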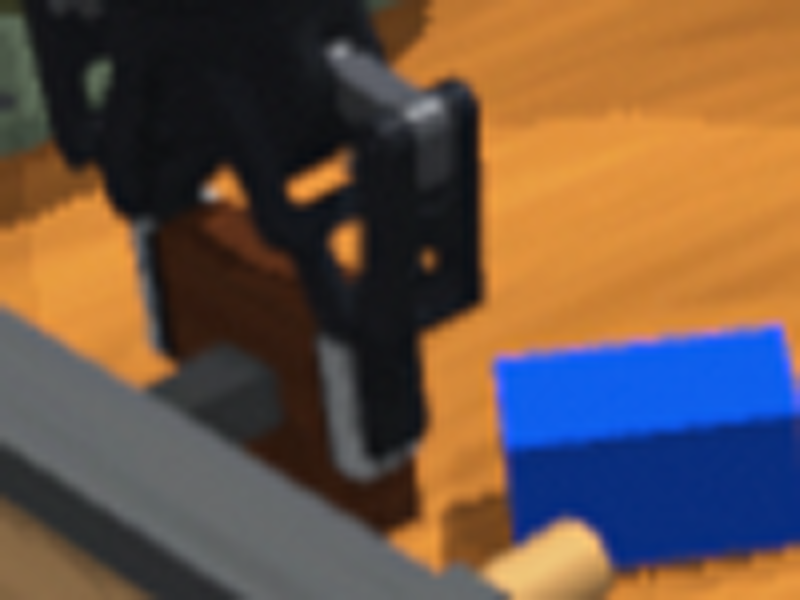

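Emit:
play_rows:
  motion:
    - {"wx":0,"wy":0,"wz":0,"dx":0.0004,"dy":-0.005,"dz":0,"jaw":0}
    - {"wx":0,"wy":0,"wz":0,"dx":0.0004,"dy":-0.005,"dz":0,"jaw":0}
    - {"wx":0,"wy":0,"wz":0,"dx":0,"dy":0,"dz":0,"jaw":0}

```text
clock: 6.4
position: [0.4662, -0.2121, 0.1353]
tcp_rot: [180.0, 0.0, 95.0]
contact_force: [0.1, 0.2, -1.2]
gripper_width: 0.0617
```

Emit:
play_rows:
  motion:
    - {"wx":0,"wy":0,"wz":0,"dx":0.0009,"dy":-0.01,"dz":0,"jaw":0}
    - {"wx":0,"wy":0,"wz":0,"dx":0.0009,"dy":-0.01,"dz":0,"jaw":0}
    - {"wx":0,"wy":0,"wz":0,"dx":0.0009,"dy":-0.01,"dz":0,"jaw":0}
    - {"wx":0,"wy":0,"wz":0,"dx":0,"dy":0,"dz":0,"jaw":0}

```text
clock: 6.8
position: [0.469, -0.2432, 0.1354]
tcp_rot: [180.0, 0.1, 94.9]
contact_force: [0.1, 0.0, -0.6]
gripper_width: 0.0614
```

Emit:
play_rows:
  motion:
    - {"wx":0,"wy":0,"wz":0,"dx":0,"dy":0,"dz":-0.001,"jaw":0}
    - {"wx":0,"wy":0,"wz":0,"dx":0,"dy":0,"dz":0,"jaw":0}

```text
clock: 7.0
position: [0.4691, -0.2423, 0.1351]
tcp_rot: [180.0, 0.1, 95.0]
contact_force: [-1.1, -1.9, 3.2]
gripper_width: 0.0615
```

Emit:
play_rows:
  motion:
    - {"wx":0,"wy":0,"wz":0,"dx":0,"dy":0,"dz":-0.001,"jaw":0}
    - {"wx":0,"wy":0,"wz":0,"dx":0,"dy":0,"dz":0,"jaw":0}

```text
clock: 7.2
position: [0.4691, -0.2423, 0.135]
tcp_rot: [180.0, 0.2, 95.1]
contact_force: [-3.0, -1.4, 7.1]
gripper_width: 0.0617
```

Emit:
play_rows:
  motion:
    - {"wx":0,"wy":0,"wz":0,"dx":0,"dy":0,"dz":-0.001,"jaw":0}
    - {"wx":0,"wy":0,"wz":0,"dx":0,"dy":0,"dz":0,"jaw":0}

```text
clock: 7.4
position: [0.4691, -0.2423, 0.135]
tcp_rot: [180.0, 0.2, 95.1]
contact_force: [-5.9, -0.4, 13.5]
gripper_width: 0.0621
```

Emit:
play_rows:
  motion:
    - {"wx":0,"wy":0,"wz":0,"dx":0,"dy":0,"dz":0.004,"jaw":0}
    - {"wx":0,"wy":0,"wz":0,"dx":0,"dy":0,"dz":0,"jaw":0}

```text
clock: 7.6
position: [0.4689, -0.2409, 0.1364]
tcp_rot: [180.0, -0.0, 95.1]
contact_force: [0.4, 0.1, -1.2]
gripper_width: 0.0614
```

Emit:
play_rows:
  motion:
    - {"wx":0,"wy":0,"wz":0,"dx":0.001,"dy":0,"dz":0,"jaw":0}
    - {"wx":0,"wy":0,"wz":0,"dx":0,"dy":0,"dz":0,"jaw":0}

```text
clock: 7.8
position: [0.4694, -0.2407, 0.1354]
tcp_rot: [-179.9, -0.1, 95.1]
contact_force: [-0.5, -1.4, 0.2]
gripper_width: 0.0614
```

Emit:
play_rows:
  motion:
    - {"wx":0,"wy":0,"wz":0,"dx":0.001,"dy":0,"dz":0,"jaw":0}
    - {"wx":0,"wy":0,"wz":0,"dx":0,"dy":0,"dz":0,"jaw":0}

```text
clock: 8.0
position: [0.4702, -0.2409, 0.1355]
tcp_rot: [-179.9, -0.1, 95.1]
contact_force: [-1.1, 0.4, -1.8]
gripper_width: 0.0619
```

Emit:
play_rows:
  motion:
    - {"wx":0,"wy":0,"wz":0,"dx":0.001,"dy":0,"dz":0,"jaw":0}
    - {"wx":0,"wy":0,"wz":0,"dx":0,"dy":0,"dz":0,"jaw":0}

```text
clock: 8.2
position: [0.4702, -0.2408, 0.1355]
tcp_rot: [-179.8, -0.1, 95.1]
contact_force: [-4.8, 0.8, 0.3]
gripper_width: 0.0614
```

Emit:
play_rows:
  motion:
    - {"wx":0,"wy":0,"wz":0,"dx":0.001,"dy":0,"dz":0,"jaw":0}
    - {"wx":0,"wy":0,"wz":0,"dx":0,"dy":0,"dz":0,"jaw":0}

```text
clock: 8.4
position: [0.4701, -0.2408, 0.1354]
tcp_rot: [-179.6, -0.1, 95.1]
contact_force: [-7.7, -0.9, 1.5]
gripper_width: 0.062
```

Emit:
play_rows:
  motion:
    - {"wx":0,"wy":0,"wz":0,"dx":0.001,"dy":0,"dz":0,"jaw":0}
    - {"wx":0,"wy":0,"wz":0,"dx":0,"dy":0,"dz":0,"jaw":0}

```text
clock: 8.6
position: [0.4702, -0.2408, 0.1354]
tcp_rot: [-179.5, -0.1, 95.1]
contact_force: [-10.1, -0.2, 3.8]
gripper_width: 0.0618
```

Emit:
play_rows:
  motion:
    - {"wx":0,"wy":0,"wz":0,"dx":-0.0055,"dy":0,"dz":0,"jaw":0}
    - {"wx":0,"wy":0,"wz":0,"dx":0,"dy":0,"dz":-0.0005,"jaw":0}
    - {"wx":0,"wy":0,"wz":0,"dx":0,"dy":0,"dz":0,"jaw":0.5}
    - {"wx":0,"wy":0,"wz":0,"dx":0,"dy":0,"dz":0,"jaw":1}
    - {"wx":0,"wy":0,"wz":0,"dx":0,"dy":0,"dz":0,"jaw":1}
    - {"wx":0,"wy":0,"wz":0,"dx":0,"dy":0,"dz":0,"jaw":1}

```text
clock: 9.2
position: [0.4686, -0.2414, 0.1359]
tcp_rot: [180.0, 0.0, 95.0]
contact_force: [0.2, 0.1, -0.6]
gripper_width: 0.0856
```

```bash
python3 look.py scene c6 170,215,270,290 8
```

```text
9.25 [ 0.4685 -0.2413  0.1358] [1.7998e+02 1.0000e-02 9.5050e+01] [0.32 0.13 0.71] 0.08544009559164534
```

View pics/c6.png

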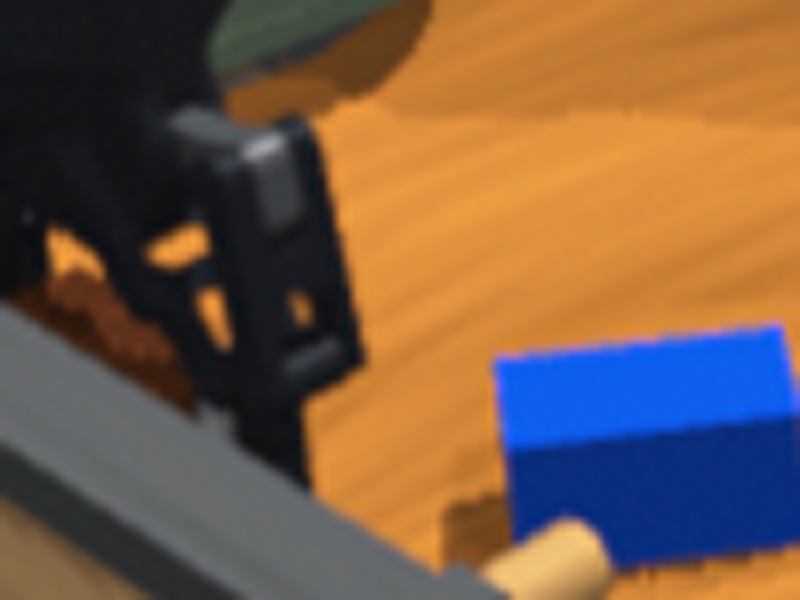

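Emit:
play_rows:
  motion:
    - {"wx":0,"wy":0,"wz":0,"dx":0,"dy":0,"dz":0.045,"jaw":1}
    - {"wx":0,"wy":0,"wz":0,"dx":0,"dy":0,"dz":0.045,"jaw":1}
    - {"wx":0,"wy":0,"wz":-0.05,"dx":-0.0045,"dy":0.048,"dz":0,"jaw":1}
    - {"wx":0,"wy":0,"wz":0,"dx":-0.003,"dy":0.048,"dz":0,"jaw":1}
    - {"wx":0,"wy":0,"wz":0,"dx":-0.003,"dy":0.048,"dz":0,"jaw":1}
    - {"wx":0,"wy":0,"wz":0,"dx":-0.003,"dy":0.048,"dz":0,"jaw":1}
    - {"wx":0,"wy":0,"wz":0,"dx":-0.003,"dy":0.048,"dz":0,"jaw":1}
    - {"wx":0,"wy":0,"wz":0,"dx":-0.003,"dy":0.048,"dz":0,"jaw":1}

```text
clock: 10.05
position: [0.4484, 0.0485, 0.226]
tcp_rot: [179.9, 0.0, 92.2]
contact_force: [1.3, -0.0, -0.0]
gripper_width: 0.0856
```

Emit:
play_rows:
  motion:
    - {"wx":0,"wy":0,"wz":0,"dx":0,"dy":0.015,"dz":-0.04,"jaw":1}
    - {"wx":0,"wy":0,"wz":0,"dx":0,"dy":0,"dz":-0.04,"jaw":1}
    - {"wx":0,"wy":0,"wz":0,"dx":0,"dy":0,"dz":0,"jaw":1}

```text
clock: 10.35
position: [0.4435, 0.0628, 0.1407]
tcp_rot: [-179.3, -0.1, 92.3]
contact_force: [-0.7, -0.7, 0.4]
gripper_width: 0.0855
```

```bash
python3 look.py wrist w7;python3 look.py side s7 340,100,600,295 3; python3 look.py scene c7 50,180,275,470 2 
```

```text
10.4 [0.4461 0.0622 0.1435] [-1.7961e+02 -3.0000e-02  9.2230e+01] [-0.03 -0.67 -0.  ] 0.08526659512219575
10.45 [0.4484 0.0617 0.1457] [-179.91   -0.     92.18] [ 1.32 -0.03  1.02] 0.08533832583748895
10.5 [0.4499 0.0613 0.1471] [1.7988e+02 1.0000e-02 9.2150e+01] [ 1.16 -0.15  0.98] 0.08521605771698658
```

View pics/w7.png

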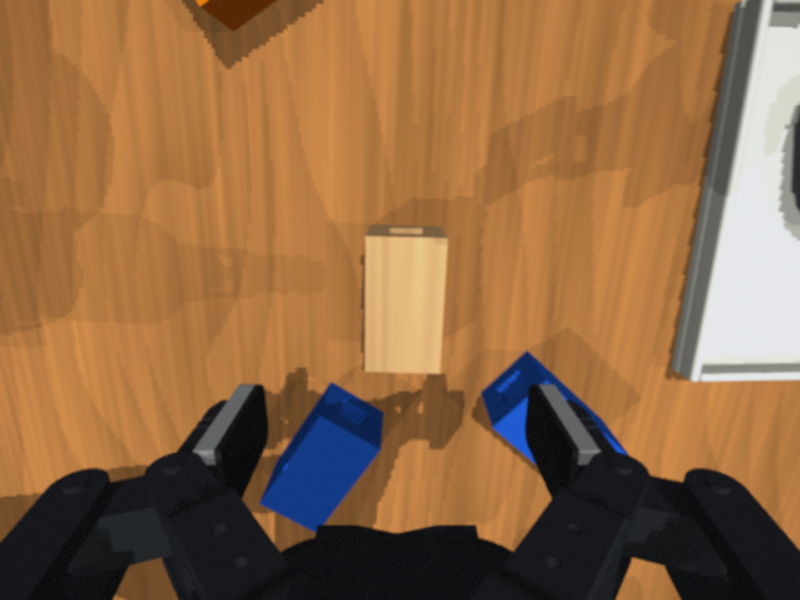

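View pics/s7.png

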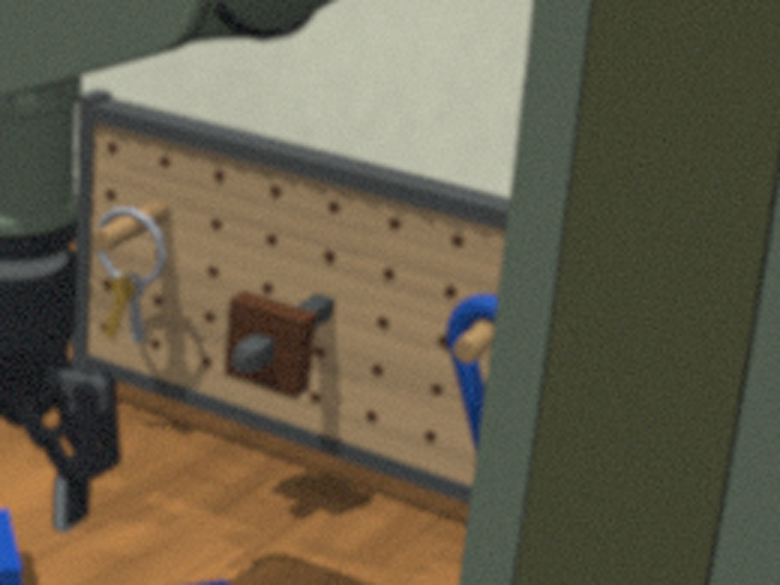

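View pics/c7.png

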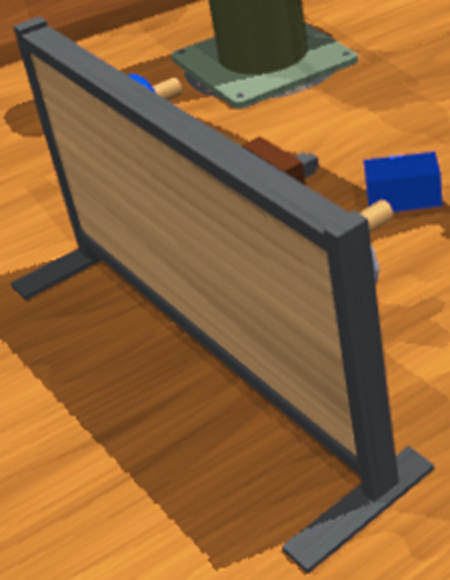

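```bash
python3 - <<'E'
from q import *
quad("w7","sleeve",[(366,236),(447,238),(443,374),(365,372)],.044)
quad("w7","blueL",[(333,384),(382,412)],.044)
quad("w7","blueR",[(527,352),(483,395)],.044)
E
```

```text
sleeve [0.4485 0.0605] [[0.4258, 0.1002], [0.469, 0.1009], [0.4725, 0.0208], [0.4267, 0.02]]
   len 0.0432 ang 0.9
   len 0.0802 ang -87.5
   len 0.0458 ang -179.1
blueL [0.4227 0.0025] [[0.4079, 0.0113], [0.4375, -0.0063]]
   len 0.0345 ang -30.7
blueR [0.5086 0.0225] [[0.5199, 0.0369], [0.4973, 0.008]]
   len 0.0367 ang -127.9
```

Emit:
play_rows:
  motion:
    - {"wx":0,"wy":0,"wz":-0.006,"dx":0,"dy":0.011,"dz":-0.04,"jaw":1}
    - {"wx":0,"wy":0,"wz":0,"dx":0,"dy":0,"dz":-0.045,"jaw":1}
    - {"wx":0,"wy":0,"wz":0,"dx":0,"dy":0,"dz":-0.035,"jaw":1}
    - {"wx":0,"wy":0,"wz":0,"dx":0,"dy":0,"dz":-0.016,"jaw":0.6}
    - {"wx":0,"wy":0,"wz":0,"dx":0,"dy":0,"dz":0,"jaw":-0.3}
    - {"wx":0,"wy":0,"wz":0,"dx":0,"dy":0,"dz":0,"jaw":-0.3}
    - {"wx":0,"wy":0,"wz":0,"dx":0,"dy":0,"dz":0,"jaw":-0.3}
    - {"wx":0,"wy":0,"wz":0,"dx":0,"dy":0,"dz":0,"jaw":-0.3}
  grip_force: 40

```text
clock: 11.3
position: [0.4512, 0.0725, 0.0118]
tcp_rot: [179.7, 0.0, 91.8]
contact_force: [0.9, -0.4, 3.2]
gripper_width: 0.0433
```

Emit:
play_rows:
  motion:
    - {"wx":0,"wy":0,"wz":0,"dx":0,"dy":0,"dz":0,"jaw":-0.3}
    - {"wx":0,"wy":0,"wz":0,"dx":0,"dy":0,"dz":0,"jaw":-0.3}

```text
clock: 11.5
position: [0.4512, 0.0724, 0.0118]
tcp_rot: [179.7, 0.0, 91.8]
contact_force: [1.1, -0.7, 7.1]
gripper_width: 0.0436
```

Emit:
play_rows:
  motion:
    - {"wx":0,"wy":0,"wz":0,"dx":0,"dy":0,"dz":0.03,"jaw":-0.3}
    - {"wx":0,"wy":0,"wz":0,"dx":0,"dy":0,"dz":0.045,"jaw":-0.3}
    - {"wx":0,"wy":0,"wz":0.057,"dx":0.0017,"dy":0,"dz":0.045,"jaw":-0.3}
    - {"wx":0,"wy":0,"wz":0,"dx":0.002,"dy":-0.045,"dz":0.009,"jaw":-0.3}
    - {"wx":0,"wy":0,"wz":0,"dx":0.002,"dy":-0.045,"dz":0,"jaw":-0.3}
    - {"wx":0,"wy":0,"wz":0,"dx":0.002,"dy":-0.045,"dz":0,"jaw":-0.3}
    - {"wx":0,"wy":0,"wz":0,"dx":0.002,"dy":-0.04,"dz":0,"jaw":-0.3}
    - {"wx":0,"wy":0,"wz":0,"dx":0,"dy":-0.03,"dz":0,"jaw":-0.3}

```text
clock: 12.3
position: [0.4586, -0.1347, 0.1395]
tcp_rot: [179.9, 0.1, 95.0]
contact_force: [-0.6, -0.0, -1.2]
gripper_width: 0.0435
```

Emit:
play_rows:
  motion:
    - {"wx":0,"wy":0,"wz":0,"dx":0,"dy":0,"dz":0,"jaw":-0.3}
    - {"wx":0,"wy":0,"wz":0,"dx":0,"dy":0,"dz":0,"jaw":-0.3}

```text
clock: 12.5
position: [0.4582, -0.1325, 0.1389]
tcp_rot: [180.0, -0.0, 95.0]
contact_force: [-0.4, 0.3, -1.8]
gripper_width: 0.0436
```

```bash
python3 look.py side s8 340,150,460,240 6.5; python3 look.py scene c8 170,215,290,305 6.5;python3 look.py wrist w8
```

```text
12.55 [ 0.4581 -0.1317  0.1387] [-1.7998e+02 -5.0000e-02  9.5080e+01] [-0.2  -0.14 -1.46] 0.04355732020194989
12.6 [ 0.458  -0.1313  0.1386] [-1.7998e+02 -5.0000e-02  9.5140e+01] [-0.38  0.29 -0.9 ] 0.04356120489361195
12.65 [ 0.4582 -0.1311  0.1386] [-1.7998e+02 -3.0000e-02  9.5180e+01] [ 0.78  1.1  -0.88] 0.043632799910440716
```

View pics/s8.png

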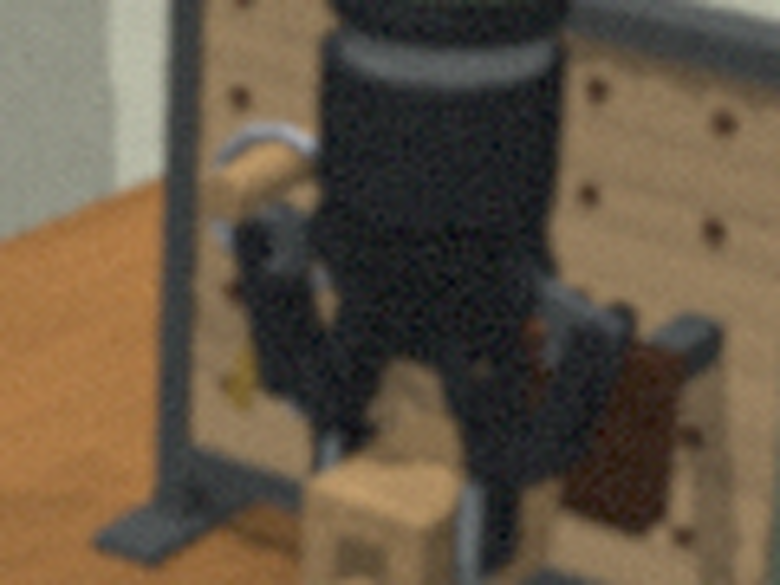

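View pics/c8.png

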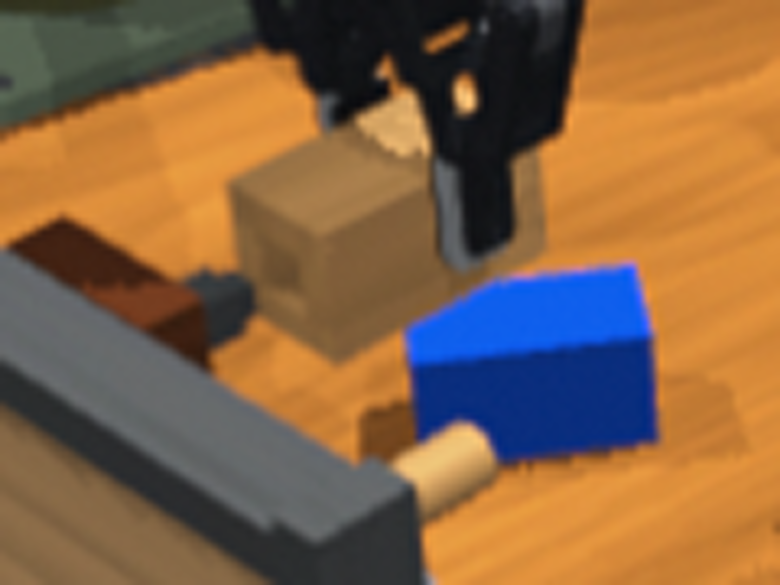

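View pics/w8.png

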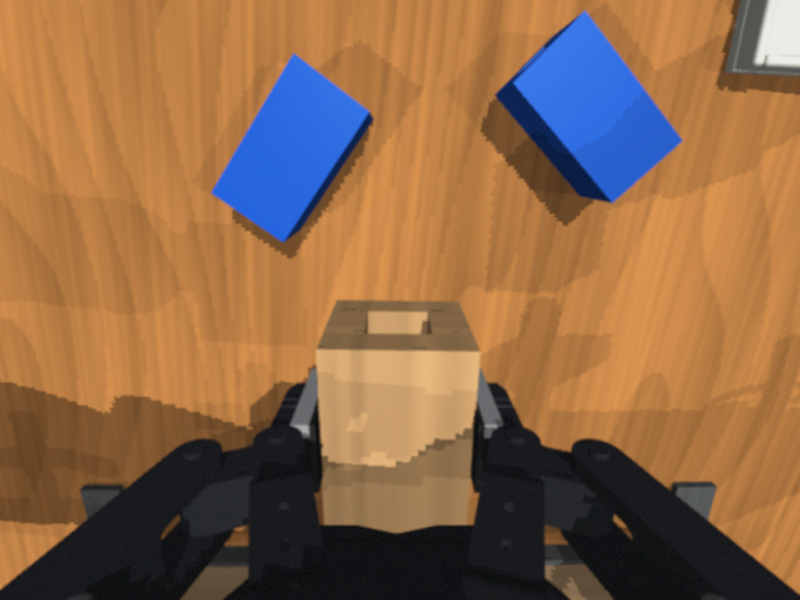

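Emit:
play_rows:
  motion:
    - {"wx":0,"wy":0,"wz":0,"dx":0.0011,"dy":-0.01,"dz":0.0003,"jaw":-0.3}
    - {"wx":0,"wy":0,"wz":0,"dx":0.0007,"dy":-0.008,"dz":0,"jaw":-0.3}
    - {"wx":0,"wy":0,"wz":0,"dx":0.0004,"dy":-0.005,"dz":0,"jaw":-0.3}
    - {"wx":0,"wy":0,"wz":0,"dx":0.0004,"dy":-0.004,"dz":0,"jaw":-0.3}
    - {"wx":0,"wy":0,"wz":0,"dx":0,"dy":0,"dz":0,"jaw":-0.3}

```text
clock: 13.15
position: [0.4611, -0.1599, 0.139]
tcp_rot: [180.0, 0.0, 95.1]
contact_force: [-0.6, -0.4, -1.1]
gripper_width: 0.0436
```

Emit:
play_rows:
  motion:
    - {"wx":0,"wy":0,"wz":0,"dx":0.0004,"dy":-0.005,"dz":0,"jaw":-0.3}
    - {"wx":0,"wy":0,"wz":0,"dx":0.0004,"dy":-0.005,"dz":0,"jaw":-0.3}
    - {"wx":0,"wy":0,"wz":0,"dx":0,"dy":0,"dz":0,"jaw":-0.3}

```text
clock: 13.45
position: [0.462, -0.17, 0.1391]
tcp_rot: [180.0, 0.0, 95.1]
contact_force: [-0.4, -0.2, -1.5]
gripper_width: 0.0432
```

```bash
python3 look.py scene c9 170,215,290,305 6.5
```

```text
13.5 [ 0.4619 -0.1696  0.139 ] [179.99   0.    95.07] [ 0.53  0.33 -0.88] 0.04377194320066007
```

View pics/c9.png

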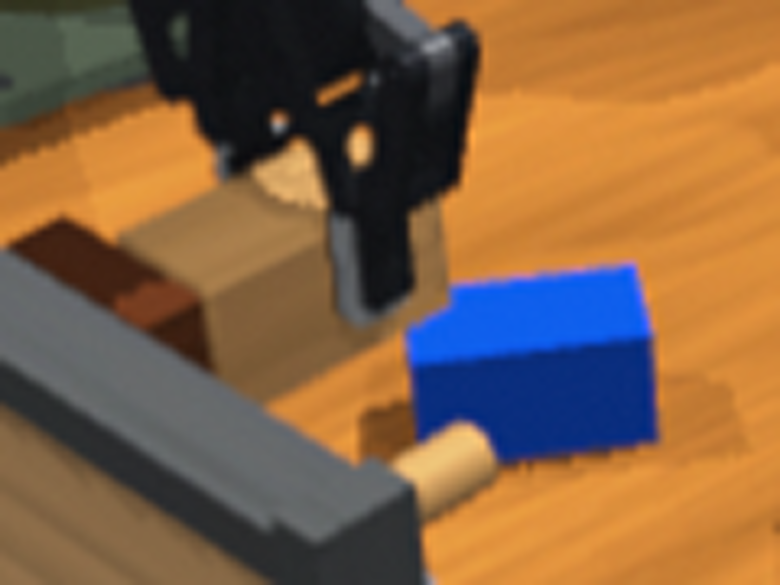

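Emit:
play_rows:
  motion:
    - {"wx":0,"wy":0,"wz":0,"dx":0.0009,"dy":-0.01,"dz":0,"jaw":-0.3}
    - {"wx":0,"wy":0,"wz":0,"dx":0.0009,"dy":-0.01,"dz":0,"jaw":-0.3}
    - {"wx":0,"wy":0,"wz":0,"dx":0.0009,"dy":-0.01,"dz":0,"jaw":-0.3}
    - {"wx":0,"wy":0,"wz":0,"dx":0.0009,"dy":-0.01,"dz":0,"jaw":-0.3}

```text
clock: 13.9
position: [0.4655, -0.2104, 0.139]
tcp_rot: [180.0, 0.0, 95.1]
contact_force: [-0.8, -0.3, -1.7]
gripper_width: 0.0436
```

Emit:
play_rows:
  motion:
    - {"wx":0,"wy":0,"wz":0,"dx":0.0009,"dy":-0.01,"dz":0,"jaw":-0.3}
    - {"wx":0,"wy":0,"wz":0,"dx":0.0009,"dy":-0.01,"dz":0,"jaw":-0.3}
    - {"wx":0,"wy":0,"wz":0,"dx":0.0009,"dy":-0.01,"dz":0,"jaw":-0.3}
    - {"wx":0,"wy":0,"wz":0,"dx":0,"dy":0,"dz":0,"jaw":-0.3}

```text
clock: 14.3
position: [0.4684, -0.241, 0.1392]
tcp_rot: [180.0, 0.1, 95.0]
contact_force: [-0.8, -0.1, -0.3]
gripper_width: 0.0434
```

```bash
python3 look.py side s10 340,130,460,220 6.5
```

```text
14.35 [ 0.4682 -0.2402  0.139 ] [1.7999e+02 1.0000e-02 9.5030e+01] [-0.28  0.53 -0.54] 0.043616709150156335
```

View pics/s10.png

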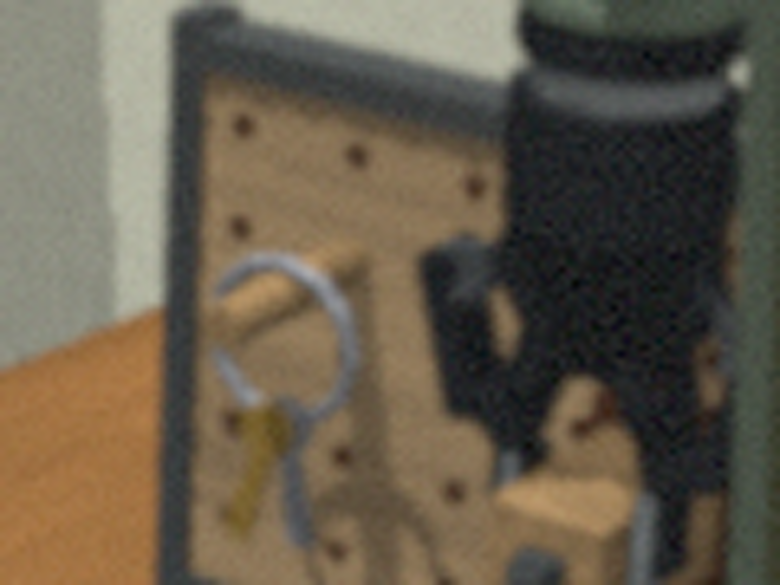

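Emit:
play_rows:
  motion:
    - {"wx":0,"wy":0,"wz":0,"dx":0.0004,"dy":-0.005,"dz":0,"jaw":-0.3}
    - {"wx":0,"wy":0,"wz":0,"dx":0.0004,"dy":-0.005,"dz":0,"jaw":-0.3}
    - {"wx":0,"wy":0,"wz":0,"dx":0,"dy":0,"dz":0,"jaw":-0.3}

```text
clock: 14.65
position: [0.469, -0.2498, 0.1391]
tcp_rot: [180.0, 0.0, 95.1]
contact_force: [0.3, 0.0, -0.9]
gripper_width: 0.0431
```

Emit:
play_rows:
  motion:
    - {"wx":0,"wy":0,"wz":0,"dx":0.0002,"dy":-0.002,"dz":0,"jaw":-0.3}
    - {"wx":0,"wy":0,"wz":0,"dx":0.0001,"dy":-0.0015,"dz":0,"jaw":-0.3}
    - {"wx":0,"wy":0,"wz":0,"dx":0,"dy":0,"dz":0,"jaw":-0.3}

```text
clock: 14.95
position: [0.4689, -0.2516, 0.1389]
tcp_rot: [-180.0, -0.1, 95.1]
contact_force: [-1.7, 4.7, 1.5]
gripper_width: 0.0432
```

Emit:
play_rows:
  motion:
    - {"wx":0,"wy":0,"wz":0,"dx":0.0001,"dy":-0.0015,"dz":0,"jaw":-0.3}
    - {"wx":0,"wy":0,"wz":0,"dx":0.0001,"dy":-0.0015,"dz":0,"jaw":-0.3}
    - {"wx":0,"wy":0,"wz":0,"dx":0,"dy":0,"dz":0,"jaw":-0.3}

```text
clock: 15.25
position: [0.4686, -0.2518, 0.1389]
tcp_rot: [-179.9, -0.5, 95.2]
contact_force: [-2.8, 12.7, 6.1]
gripper_width: 0.0437
```

Emit:
play_rows:
  motion:
    - {"wx":0,"wy":0,"wz":0,"dx":-0.0001,"dy":0.0035,"dz":-0.001,"jaw":-0.3}
    - {"wx":0,"wy":0,"wz":0,"dx":0,"dy":0,"dz":0,"jaw":0.2}
    - {"wx":0,"wy":0,"wz":0,"dx":0,"dy":0,"dz":0,"jaw":0.7}
    - {"wx":0,"wy":0,"wz":0,"dx":0,"dy":0,"dz":0,"jaw":0.7}
    - {"wx":0,"wy":0,"wz":0,"dx":0,"dy":0,"dz":0,"jaw":0.7}

```text
clock: 15.75
position: [0.4695, -0.2529, 0.1382]
tcp_rot: [180.0, 0.0, 95.1]
contact_force: [0.2, -0.3, -0.2]
gripper_width: 0.0723
```

```bash
python3 look.py scene c11; python3 look.py side s11 340,130,460,220 6.5
```

```text
15.8 [ 0.4694 -0.2528  0.1381] [1.7998e+02 3.0000e-02 9.5070e+01] [-0.01  0.11 -0.44] 0.07268472985058337
15.85 [ 0.4694 -0.2527  0.1381] [1.7999e+02 2.0000e-02 9.5080e+01] [-0.21 -0.09 -0.01] 0.07294235790065852
```

View pics/c11.png

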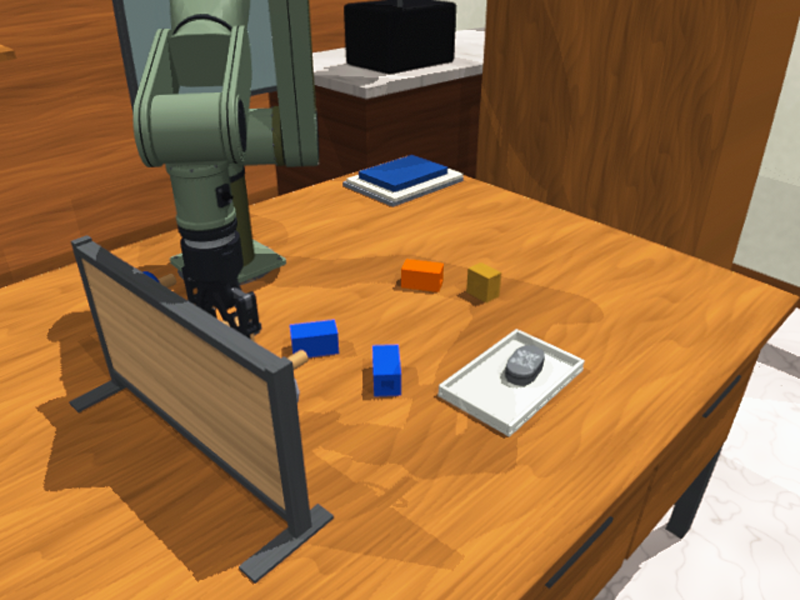

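View pics/s11.png

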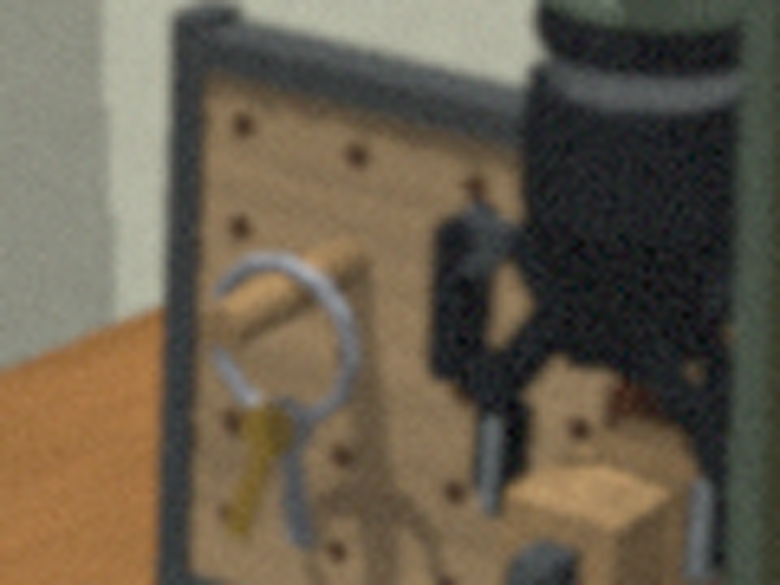

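Emit:
play_rows:
  motion:
    - {"wx":0,"wy":0,"wz":0,"dx":0,"dy":0,"dz":0.045,"jaw":1}
    - {"wx":0,"wy":0,"wz":0,"dx":0,"dy":0.01,"dz":0.045,"jaw":1}
    - {"wx":0,"wy":0,"wz":0,"dx":0,"dy":0.048,"dz":0,"jaw":1}
    - {"wx":0,"wy":0,"wz":0,"dx":0,"dy":0.048,"dz":0,"jaw":1}
    - {"wx":0,"wy":0,"wz":0,"dx":0,"dy":0.048,"dz":0,"jaw":1}
    - {"wx":0,"wy":0,"wz":0,"dx":0,"dy":0.048,"dz":0,"jaw":1}
    - {"wx":0,"wy":0,"wz":0,"dx":0,"dy":0.048,"dz":0,"jaw":1}
    - {"wx":0,"wy":0,"wz":0,"dx":0,"dy":0.048,"dz":0,"jaw":1}

```text
clock: 16.65
position: [0.4692, 0.0474, 0.2283]
tcp_rot: [179.9, 0.0, 95.1]
contact_force: [0.5, 0.1, -0.2]
gripper_width: 0.0853
```

Emit:
play_rows:
  motion:
    - {"wx":0,"wy":0,"wz":-0.06,"dx":0,"dy":0.048,"dz":0,"jaw":1}
    - {"wx":0,"wy":0,"wz":-0.06,"dx":0,"dy":0.048,"dz":0,"jaw":1}
    - {"wx":0,"wy":0,"wz":0,"dx":0,"dy":0.048,"dz":0,"jaw":1}
    - {"wx":0,"wy":0,"wz":0,"dx":0,"dy":0.048,"dz":0,"jaw":1}
    - {"wx":0,"wy":0,"wz":0,"dx":0.005,"dy":0.045,"dz":-0.02,"jaw":1}
    - {"wx":0,"wy":0,"wz":0,"dx":0.005,"dy":0.03,"dz":-0.035,"jaw":1}
    - {"wx":0,"wy":0,"wz":0,"dx":0,"dy":0,"dz":0,"jaw":1}
    - {"wx":0,"wy":0,"wz":0,"dx":0,"dy":0,"dz":0,"jaw":1}

```text
clock: 17.45
position: [0.4784, 0.3127, 0.1715]
tcp_rot: [-179.8, 0.1, 88.3]
contact_force: [0.1, -0.6, 0.8]
gripper_width: 0.0852
```

```bash
python3 look.py wrist w12;python3 look.py side s12 340,100,600,295 3; python3 look.py scene c12 50,180,275,470 2 
```

```text
17.5 [0.4795 0.3124 0.1731] [1.7999e+02 3.0000e-02 8.8240e+01] [-0.24  0.44  0.43] 0.08537919788552002
17.55 [0.4802 0.3122 0.1742] [ 1.7989e+02 -2.0000e-02  8.8180e+01] [-0.34  0.31 -0.01] 0.08562766582353278
17.6 [0.4805 0.3121 0.1747] [ 1.7984e+02 -6.0000e-02  8.8150e+01] [-0.27 -0.18  0.65] 0.0855342638330742
```

View pics/w12.png

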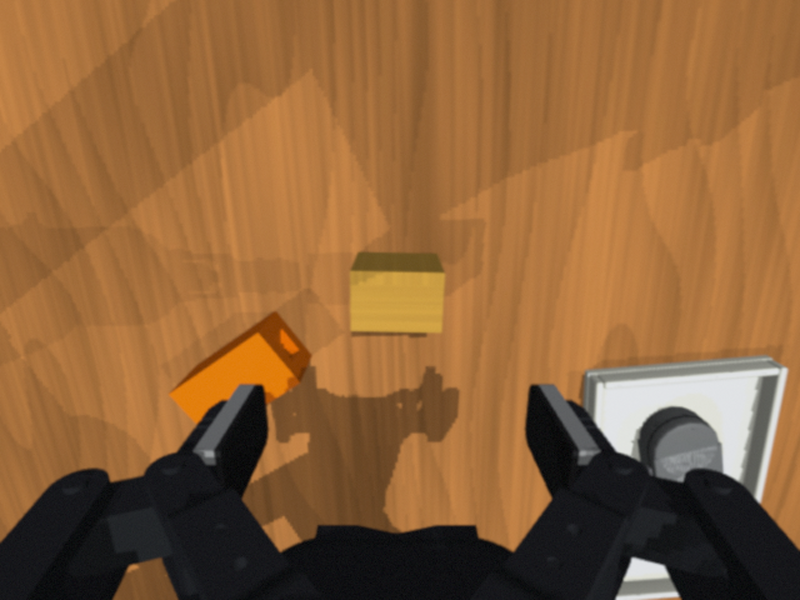

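View pics/s12.png

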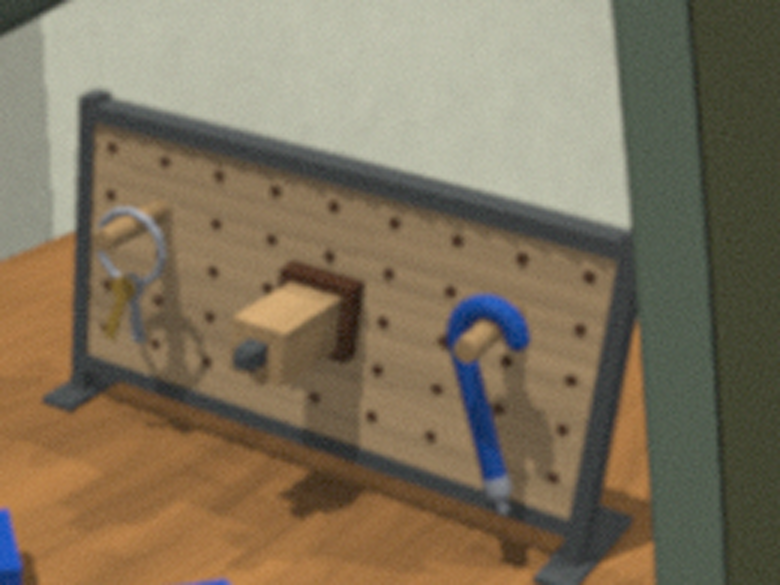

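View pics/c12.png

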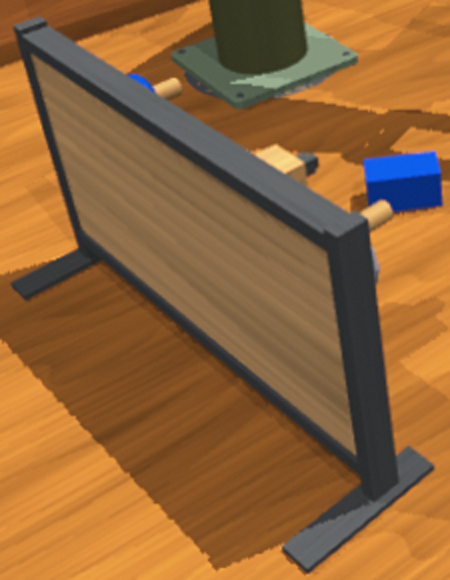

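```bash
python3 - <<'E'
from q import *
quad("w12","cap",[(351,271),(444,272),(442,333),(351,331)],.056)
quad("w12","orange",[(262,333),(300,382)],.044)
E
```

```text
cap [0.4795 0.3073] [[0.453, 0.3275], [0.5077, 0.3253], [0.5066, 0.2867], [0.4507, 0.2896]]
   len 0.0547 ang -2.3
   len 0.0386 ang -91.7
   len 0.0560 ang 177.0
orange [0.4023 0.2672] [[0.3917, 0.2852], [0.4128, 0.2493]]
   len 0.0417 ang -59.5
```

Emit:
play_rows:
  motion:
    - {"wx":0,"wy":0,"wz":-0.008,"dx":0,"dy":-0.003,"dz":-0.045,"jaw":0.8}
    - {"wx":0,"wy":0,"wz":0,"dx":0,"dy":0,"dz":-0.045,"jaw":0.8}
    - {"wx":0,"wy":0,"wz":0,"dx":0,"dy":0,"dz":-0.04,"jaw":0.8}
    - {"wx":0,"wy":0,"wz":0,"dx":0,"dy":0,"dz":-0.028,"jaw":0.8}
    - {"wx":0,"wy":0,"wz":0,"dx":0,"dy":0,"dz":0,"jaw":0}
    - {"wx":0,"wy":0,"wz":0,"dx":0,"dy":0,"dz":0,"jaw":0}
    - {"wx":0,"wy":0,"wz":0,"dx":0,"dy":0,"dz":0,"jaw":0}
    - {"wx":0,"wy":0,"wz":0,"dx":0,"dy":0,"dz":0,"jaw":0}
  grip_force: 50

```text
clock: 18.4
position: [0.4814, 0.3104, 0.0176]
tcp_rot: [179.8, -0.1, 87.7]
contact_force: [0.3, 0.0, -1.7]
gripper_width: 0.0554
```

```bash
python3 look.py wrist w13
```

```text
18.45 [0.4809 0.3103 0.0172] [ 1.7979e+02 -1.0000e-01  8.7760e+01] [ 0.19 -0.55 -2.35] 0.05541918089317626
```

View pics/w13.png

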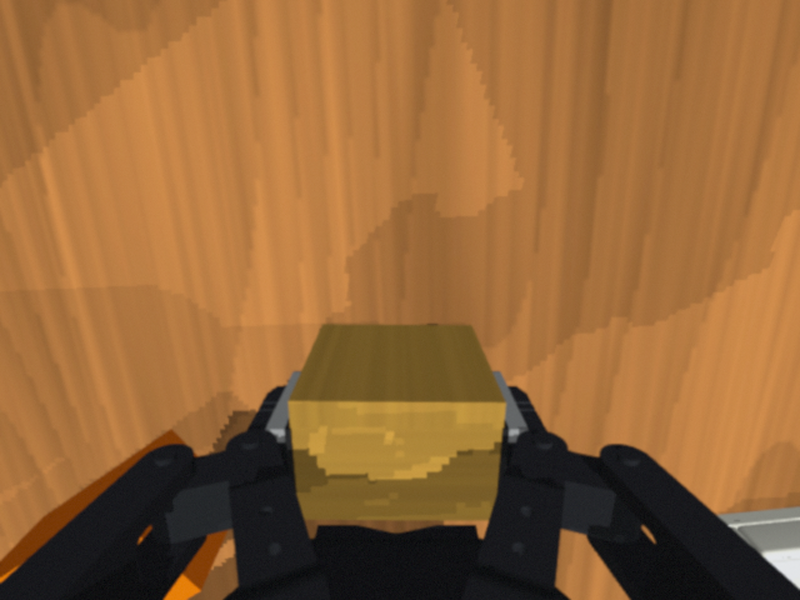

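Emit:
play_rows:
  motion:
    - {"wx":0,"wy":0,"wz":0,"dx":0,"dy":0,"dz":0.035,"jaw":0}
    - {"wx":0,"wy":0,"wz":0,"dx":0,"dy":0,"dz":0.045,"jaw":0}
    - {"wx":0,"wy":0,"wz":0,"dx":0,"dy":0,"dz":0.043,"jaw":0}
    - {"wx":0,"wy":0,"wz":0.04,"dx":-0.002,"dy":-0.046,"dz":0,"jaw":0}
    - {"wx":0,"wy":0,"wz":0.04,"dx":-0.002,"dy":-0.046,"dz":0,"jaw":0}
    - {"wx":0,"wy":0,"wz":0.047,"dx":-0.002,"dy":-0.046,"dz":0,"jaw":0}
    - {"wx":0,"wy":0,"wz":0,"dx":-0.002,"dy":-0.046,"dz":0,"jaw":0}
    - {"wx":0,"wy":0,"wz":0,"dx":-0.002,"dy":-0.046,"dz":0,"jaw":0}

```text
clock: 19.25
position: [0.4694, 0.0782, 0.1393]
tcp_rot: [179.8, 0.0, 95.1]
contact_force: [-0.1, 0.8, -1.4]
gripper_width: 0.0555
```

Emit:
play_rows:
  motion:
    - {"wx":0,"wy":0,"wz":0,"dx":-0.002,"dy":-0.046,"dz":0,"jaw":0}
    - {"wx":0,"wy":0,"wz":0,"dx":-0.002,"dy":-0.046,"dz":0,"jaw":0}
    - {"wx":0,"wy":0,"wz":0,"dx":-0.002,"dy":-0.046,"dz":0,"jaw":0}
    - {"wx":0,"wy":0,"wz":0,"dx":-0.002,"dy":-0.046,"dz":0,"jaw":0}
    - {"wx":0,"wy":0,"wz":0,"dx":-0.001,"dy":-0.036,"dz":0,"jaw":0}
    - {"wx":0,"wy":0,"wz":0,"dx":0,"dy":-0.01,"dz":0,"jaw":0}
    - {"wx":0,"wy":0,"wz":0,"dx":0,"dy":0,"dz":0,"jaw":0}
    - {"wx":0,"wy":0,"wz":0,"dx":0,"dy":0,"dz":0,"jaw":0}

```text
clock: 20.05
position: [0.4603, -0.1494, 0.1383]
tcp_rot: [180.0, -0.0, 95.0]
contact_force: [0.1, 0.6, -1.8]
gripper_width: 0.0554
```

```bash
python3 look.py side s14 340,150,460,240 6.5; python3 look.py scene c14 170,215,290,305 6.5
```

```text
20.1 [ 0.4602 -0.1489  0.1381] [-1.800e+02 -4.000e-02  9.511e+01] [ 0.29 -0.32 -1.61] 0.05549875490260198
20.15 [ 0.4602 -0.1488  0.138 ] [-1.7999e+02 -4.0000e-02  9.5150e+01] [ 0.07  0.15 -1.74] 0.05571257080928645
```

View pics/s14.png

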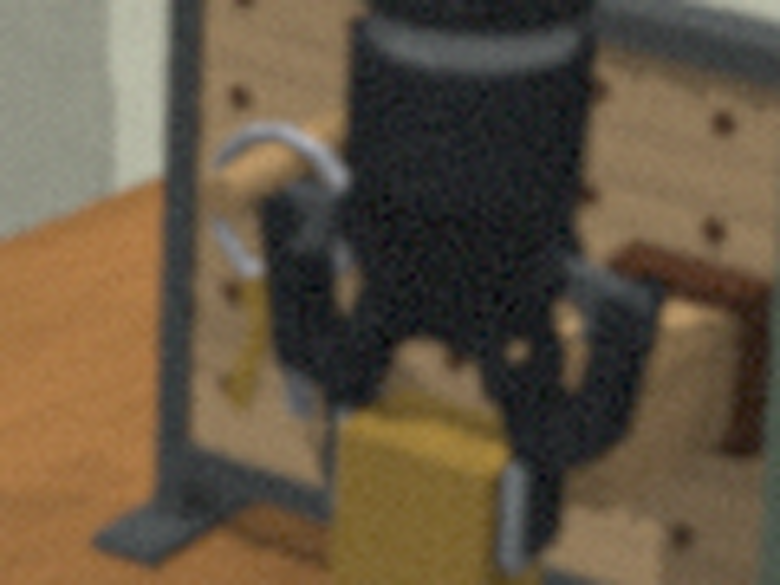

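View pics/c14.png

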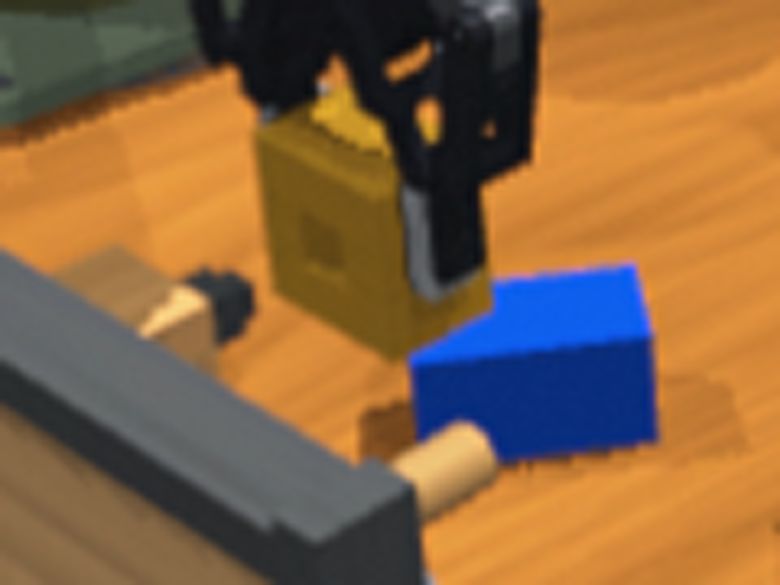

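Emit:
play_rows:
  motion:
    - {"wx":0,"wy":0,"wz":0,"dx":0.0009,"dy":-0.01,"dz":-0.0007,"jaw":0}
    - {"wx":0,"wy":0,"wz":0,"dx":0.0009,"dy":-0.01,"dz":0,"jaw":0}
    - {"wx":0,"wy":0,"wz":0,"dx":0.0004,"dy":-0.005,"dz":0,"jaw":0}
    - {"wx":0,"wy":0,"wz":0,"dx":0.0003,"dy":-0.004,"dz":0,"jaw":0}
    - {"wx":0,"wy":0,"wz":0,"dx":0,"dy":0,"dz":0,"jaw":0}

```text
clock: 20.65
position: [0.4629, -0.18, 0.1373]
tcp_rot: [180.0, 0.0, 95.0]
contact_force: [0.8, 0.4, -2.3]
gripper_width: 0.0554
```

Emit:
play_rows:
  motion:
    - {"wx":0,"wy":0,"wz":0,"dx":0.0003,"dy":-0.004,"dz":0,"jaw":0}
    - {"wx":0,"wy":0,"wz":0,"dx":0.0003,"dy":-0.004,"dz":0,"jaw":0}
    - {"wx":0,"wy":0,"wz":0,"dx":0,"dy":0,"dz":0,"jaw":0}

```text
clock: 20.95
position: [0.4635, -0.1878, 0.1374]
tcp_rot: [180.0, 0.0, 95.0]
contact_force: [-0.2, 0.4, -2.0]
gripper_width: 0.0551
```

Emit:
play_rows:
  motion:
    - {"wx":0,"wy":0,"wz":0,"dx":0.0004,"dy":-0.005,"dz":0,"jaw":0}
    - {"wx":0,"wy":0,"wz":0,"dx":0.0004,"dy":-0.005,"dz":0,"jaw":0}
    - {"wx":0,"wy":0,"wz":0,"dx":0,"dy":0,"dz":0,"jaw":0}

```text
clock: 21.25
position: [0.4644, -0.1981, 0.1374]
tcp_rot: [180.0, 0.0, 95.0]
contact_force: [-0.1, -0.0, -1.6]
gripper_width: 0.0554
```

Emit:
play_rows:
  motion:
    - {"wx":0,"wy":0,"wz":0,"dx":0.0002,"dy":-0.002,"dz":0,"jaw":0}
    - {"wx":0,"wy":0,"wz":0,"dx":0.0002,"dy":-0.002,"dz":0,"jaw":0}
    - {"wx":0,"wy":0,"wz":0,"dx":0,"dy":0,"dz":0,"jaw":0}

```text
clock: 21.55
position: [0.4647, -0.2015, 0.1373]
tcp_rot: [180.0, 0.0, 95.0]
contact_force: [0.3, 0.2, -1.3]
gripper_width: 0.0557
```

Emit:
play_rows:
  motion:
    - {"wx":0,"wy":0,"wz":0,"dx":0.0002,"dy":-0.002,"dz":0,"jaw":0}
    - {"wx":0,"wy":0,"wz":0,"dx":0.0002,"dy":-0.002,"dz":0,"jaw":0}
    - {"wx":0,"wy":0,"wz":0,"dx":0,"dy":0,"dz":0,"jaw":0}

```text
clock: 21.85
position: [0.4644, -0.2035, 0.1371]
tcp_rot: [-179.9, -0.2, 95.0]
contact_force: [-2.0, 5.6, 1.8]
gripper_width: 0.0552
```

Contact. Press a bit more, then ease and release.

Emit:
play_rows:
  motion:
    - {"wx":0,"wy":0,"wz":0,"dx":0.0003,"dy":-0.003,"dz":0,"jaw":0}
    - {"wx":0,"wy":0,"wz":0,"dx":0.0002,"dy":-0.002,"dz":0,"jaw":0}
    - {"wx":0,"wy":0,"wz":0,"dx":0,"dy":0,"dz":0,"jaw":0}

```text
clock: 22.15
position: [0.4642, -0.2034, 0.1372]
tcp_rot: [-179.8, -0.8, 95.0]
contact_force: [-3.4, 20.2, 10.4]
gripper_width: 0.0554
```

```bash
python3 look.py side s15 340,130,480,220 5.7; python3 look.py scene c15 140,200,260,290 6.5
```

```text
22.2 [ 0.4643 -0.2034  0.1372] [-179.85   -0.81   95.06] [-3.1  19.69  9.77] 0.055275534254359306
22.25 [ 0.4643 -0.2034  0.1372] [-179.85   -0.8    95.06] [-3.73 20.27  9.41] 0.055908753830827704
```

View pics/s15.png

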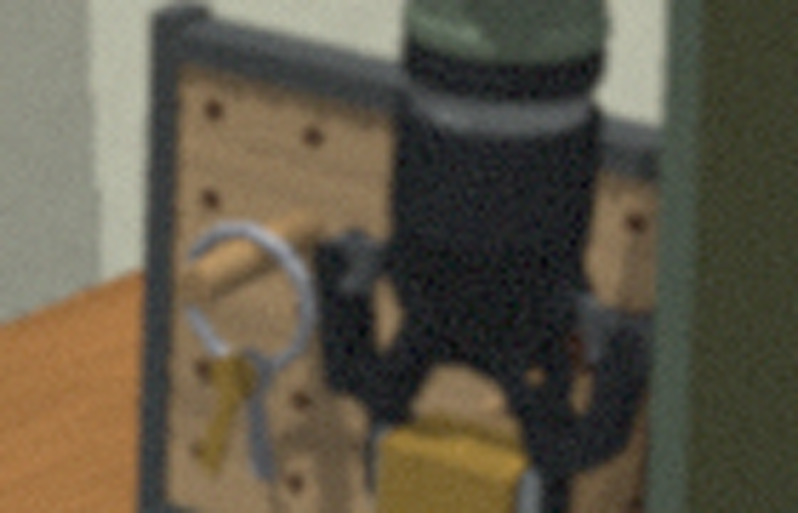

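View pics/c15.png

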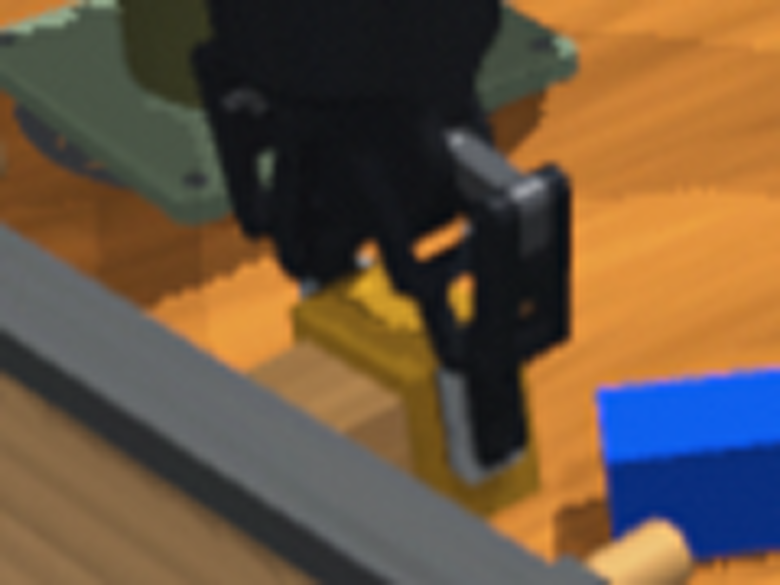

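Emit:
play_rows:
  motion:
    - {"wx":0,"wy":0,"wz":0,"dx":-0.0005,"dy":0.006,"dz":-0.001,"jaw":0}
    - {"wx":0,"wy":0,"wz":0,"dx":0,"dy":0,"dz":0,"jaw":0}
    - {"wx":0,"wy":0,"wz":0,"dx":0,"dy":0,"dz":0,"jaw":0.4}
    - {"wx":0,"wy":0,"wz":0,"dx":0,"dy":0,"dz":0,"jaw":0.9}
    - {"wx":0,"wy":0,"wz":0,"dx":0,"dy":0,"dz":0,"jaw":0.9}
    - {"wx":0,"wy":0,"wz":0,"dx":0,"dy":0,"dz":0,"jaw":0.9}

```text
clock: 22.85
position: [0.4652, -0.2049, 0.1365]
tcp_rot: [180.0, 0.0, 95.0]
contact_force: [0.3, -0.8, -0.0]
gripper_width: 0.0808
```

Emit:
play_rows:
  motion:
    - {"wx":0,"wy":0,"wz":0,"dx":0,"dy":0,"dz":0.03,"jaw":0.9}
    - {"wx":0,"wy":0,"wz":0,"dx":0,"dy":0,"dz":0.045,"jaw":0.9}
    - {"wx":0,"wy":0,"wz":0,"dx":0,"dy":0.02,"dz":0.045,"jaw":0.9}
    - {"wx":0,"wy":0,"wz":0,"dx":0,"dy":0.048,"dz":0,"jaw":0.9}
    - {"wx":0,"wy":0,"wz":0,"dx":0,"dy":0.048,"dz":0,"jaw":0.9}
    - {"wx":0,"wy":0,"wz":0,"dx":0,"dy":0.048,"dz":0,"jaw":0.9}
    - {"wx":0,"wy":0,"wz":0,"dx":0,"dy":0.048,"dz":0,"jaw":0.9}
    - {"wx":0,"wy":0,"wz":0,"dx":0,"dy":0,"dz":0,"jaw":0.9}

```text
clock: 23.65
position: [0.4645, 0.0127, 0.2565]
tcp_rot: [180.0, -0.1, 95.5]
contact_force: [0.3, -1.7, -0.4]
gripper_width: 0.081
```

```bash
python3 look.py side s16 350,110,560,270 3.8; python3 look.py scene c16 140,200,260,290 6.5;python3 look.py scene c17
```

```text
23.7 [0.4648 0.0101 0.2565] [1.7997e+02 1.0000e-02 9.5350e+01] [ 0.39 -0.43 -0.61] 0.08096287718801642
23.75 [0.4651 0.0084 0.2565] [1.7997e+02 5.0000e-02 9.5210e+01] [-0.38  0.16 -0.06] 0.08140029532838787
23.8 [0.4652 0.0074 0.2564] [1.7998e+02 5.0000e-02 9.5080e+01] [ 0.98 -0.12 -1.36] 0.08101802708419423
```

View pics/s16.png

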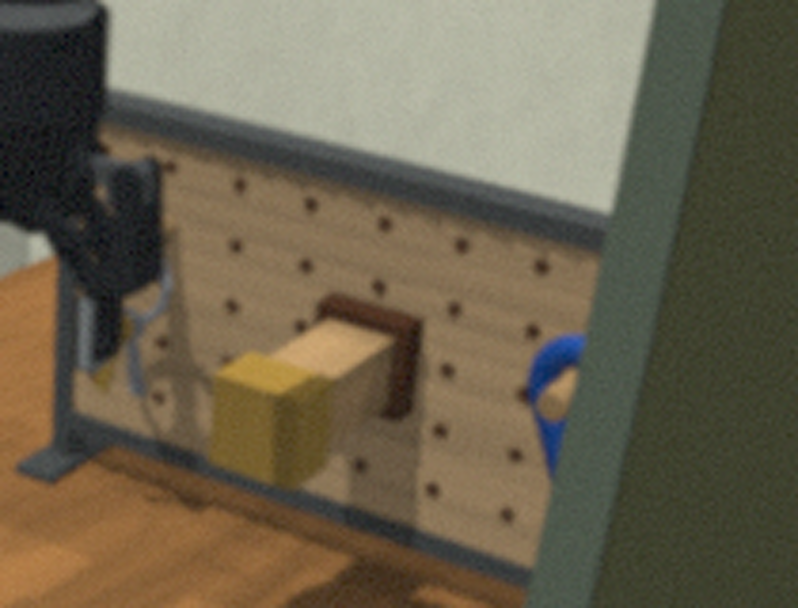

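View pics/c16.png

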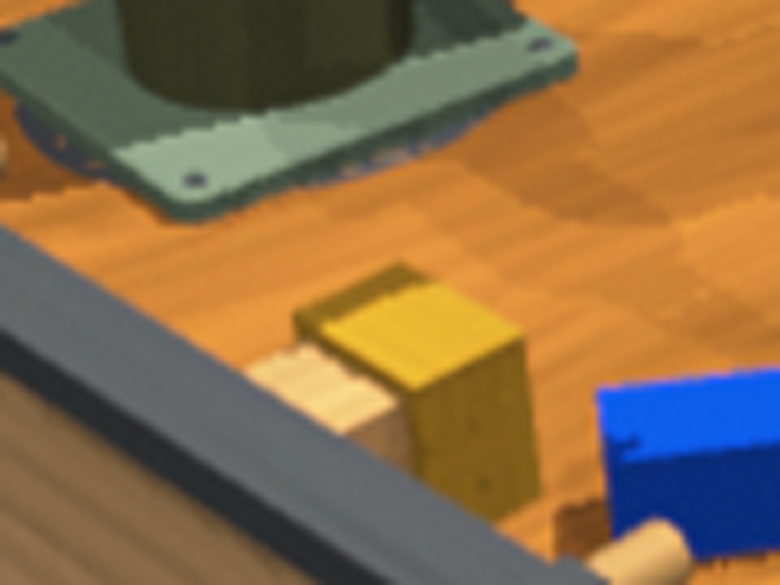

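View pics/c17.png

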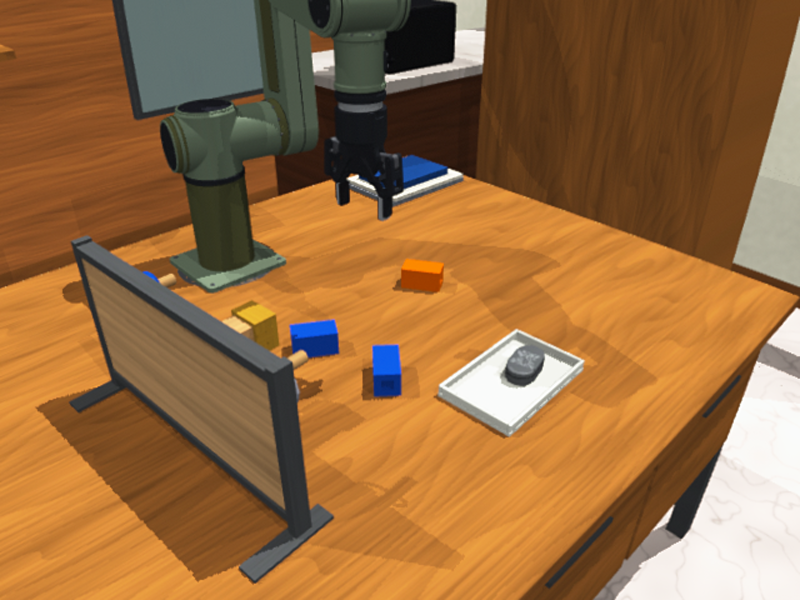

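```bash
python3 look.py side s18 395,170,475,245 9; python3 look.py scene c18 170,235,230,285 13
```

```text
23.85 [0.4652 0.0068 0.2564] [1.7999e+02 4.0000e-02 9.4990e+01] [-0.31 -0.99  1.07] 0.08121336989650146
23.9 [0.4652 0.0064 0.2563] [-1.800e+02  3.000e-02  9.493e+01] [-0.   -0.52  0.35] 0.08103082772245793
```

View pics/s18.png

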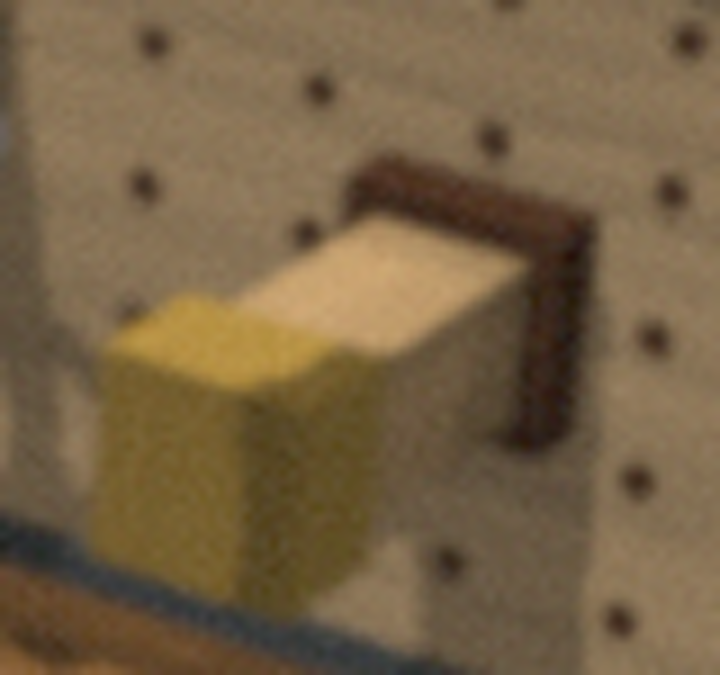

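View pics/c18.png

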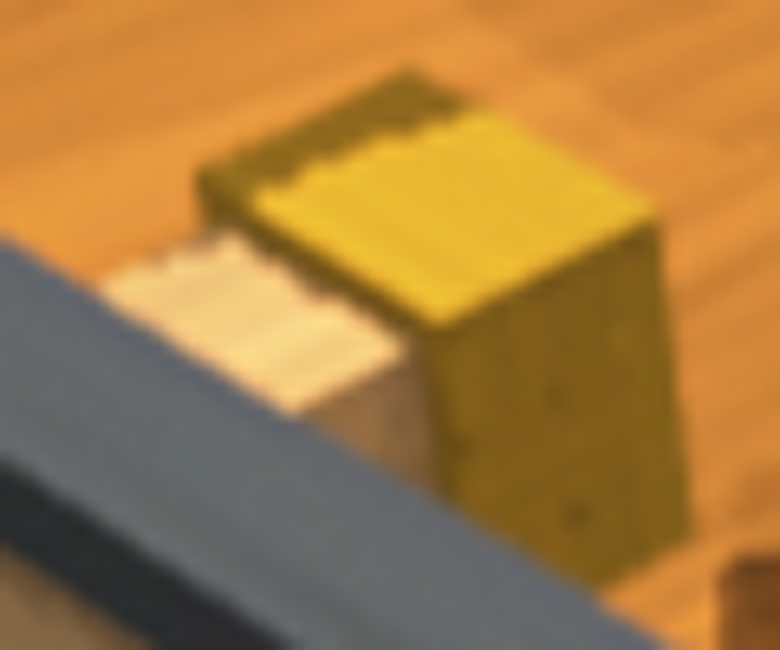

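No gaps are visible and the parts sit square, so I am handing in.

```bash
python3 -c "
from rig import *
print(hand_in()); print(sense()['clock'])"
```

```text
the job is handed in; nothing more can be done
None
the job is handed in; nothing more can be done
```

The coat peg is assembled on the bare pin in the order asked: walnut rose, then birch sleeve, then brass cap with its open side towards the board. I pressed the stack home with about 20 N, eased off, let go and moved the arm clear. I handed in at about 24 s of the 72 s allowed; no verdict came back.

**Last checks:**
- **Fit:** The side view shows the rose flat on the board and no gap at either joint. The scene view shows the cap tight on the sleeve; from there the board hides the rose.
- **Surroundings:** The tray and earbud case are where they were, and the blue and orange look-alikes were left alone. In the last side view the keyring was partly behind the gripper and the umbrella handle partly behind the arm; what could be seen of both was unmoved.

**What disagreed:**
- Camera and arm readings of the rose's height relative to the pin differed by about 4 mm. I settled it by touching the pin gently with the rose.
- The sleeve seated about 3 mm earlier than my camera estimate of the board predicted. The cap's contact point agreed with where the sleeve had stopped to within 2 mm.

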